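# Load a brass blank into a press die and stamp it

### The arm

A 6-joint arm with a two-finger parallel gripper is mounted at the origin on the work surface. World frame = base frame: x ahead of the robot, y to its left, z up, the work surface at z = 0. Lengths are in m, angles in degrees, forces in N, time in s.
With the tool pointing down it reaches from about 0.4 to 0.825 m from the base axis. Payload 7 kg.
Tool frame: the origin (TCP) lies at the very end of the fingers, on their centre line; the grasp point (between the pads) lies behind it (r.grasp_offset is the z of the grasp point in the tool frame, in m); z points along the fingers, y is the direction in which the jaws open and shut (so a half turn about z gives the same grasp; the last joint's range is limited). The gripper opens to 88 mm and grips with 3 to 60 N. Pads are 19 mm wide; open, the fingers measure 130 mm over their backs; the gripper's body (78 mm by 193 mm) begins 47 mm behind the grasp point.
Start: joints at [16.507, 20.546, 0.682, 0, -70.136, -16.507], TCP at [0.675, -0, 0.227] pointing down, gripper open.
Joint ranges: [-176.03, 176.03], [-82.01, 121.73], [-58.28, 71.71], [-173.87, 95.51], [-174.79, -0.11], [-173.66, 173.66]. Speed limits (degrees/s): [136.94, 136.94, 172.46, 180, 180, 180].

### API

Orientations are given as [roll, pitch, yaw] about the fixed x, y, z axes, in that order (R = Rz(yaw) Ry(pitch) Rx(roll)).
In Python, from plant import r gives the robot as it stands. The module is installed in compiled form; this text tells all that it offers.
- The arm moves only by the tool servo_tool, never from a script. Its argument "targets" is a list of rows, each an object of numbers: "dx", "dy", "dz": the shift along the world's x, y, z in cm; "spin": the turn about the world's z in rad; "grip": the opening in per cent of the stroke, from 0 (shut) to 100 (fully open). A call has exactly 10 rows; each row is the pose to reach, as a shift and turn from the pose commanded when the call began; what a row does not reach only later rows make up. A row lasts 1/12 s, in which the tool goes at most 41.7 mm and 7.16 degrees, less where a joint would pass 70% of its speed; a pose out of reach is approached as far as the arm can. A call with a gripper value outside its range is refused whole. The fingers move at their own pace and stop on an object; "squeeze" is the grip in N (left out, the last holds). Time passes only in rows, so rows that repeat a pose let the fingers close, or fill a call up. It gives the time, the measured TCP pose, the force and the opening at its end, in the units of the state.
- r.get_state(): the state, without advancing time (a new reading comes with each control period).
- r.capture(name): name is "scene" or "side" or "wrist"; returns the picture (420x560x3 uint8, blue, green, red); there is no depth.
- r.get_calibration(name): a dict with "K" (3x3 intrinsics, pixels), "extrinsics" (4x4, takes a point from camera to world coordinates). Camera axes: x right, y down, z forward; pixel columns grow to the right and rows downward; lengths in m; the calibration is good to about 2 mm. The wrist camera is an equidistant fisheye: a pixel r from the principal point sees the ray r / f radians off the axis. A picture is of the moment at which its call begins: read the wrist's pose just before it. get_calibration takes no time and is no camera call; for the wrist camera it gives the pose at the moment of the call.
- r.close_job(): hands the job in, once; it reports no verdict.
Trained networks look in the newest picture that a camera, given by its name, has taken for a name from the list of things; names that differ only in an ending like _2 or _b are one class to them, and where a whole thing is asked for, a point or a joint stands for the part that bears it (a point fixed in the world has none). Each returns a list of dicts, best first, with "p" (0 to 1); they miss things now and then, are a little off and sometimes report something else, mostly with a low value. They report only what shows in the picture. A call takes as long as a camera call.
- r.cut_out(name, camera): "mask" (420x560 bool, what is visible of it) and "extent" ([left, top, right, bottom] in pixels, round what is visible of it).
The state is a dict: "time_s": time; "joints": joint angles; "qd": joint speeds; "joint_torque": joint torques, N m; "tcp_pos": TCP position; "eef_rot": TCP orientation; "contact_force": force on the tool from outside, world axes, zero at the start; "moment": the same for the moment, N m; "gripper_width": finger opening in m.
Only numpy, scipy, OpenCV 4.12 (cv2) and the standard library are available. Lean on these libraries where they do the work, as an engineer would, in place of code of your own. Each camera call takes 0.05 s, during which the arm holds its last target. There are 200 camera calls.

### The job

Take the round brass blank out of the wooden rack, lay it down flat on the bench and take it again across its rim, then lower it level and gently into the round recess of the die on the pulled-out press table, never edge first, until it sits flat on the bottom. Push the die table fully home under the ram, pull the red-balled press handle down to its stop and let it come back up. Leave the other blanks in the rack and everything else on the bench where it is.

Things in the scene. Friction and masses are not known exactly. Their poses are not given: they have to be found in the camera images.
- blank_round_center (a point): Centre of the round brass blank: a disc 60 mm in diameter, 8 mm thick, about 190 g (varies). Its own x axis is the disc's axis (normal to its faces); both faces are alike. At the start it stands on edge in one of the rack's three slots, its axis along the rack's x.
- blank_square_center (a point): Centre of a square steel blank, 56 x 56 x 8 mm, standing on edge in another slot of the rack (x axis normal to its faces). Does not fit the die: leave it in the rack.
- blank_hex_center (a point): Centre of a hexagonal aluminium blank, 60 mm across flats, 8 mm thick, standing on edge in another slot of the rack (x axis normal to its faces). Does not fit the die: leave it in the rack.
- rack: Fixed wooden rack on the bench, 186 mm (its x) by 92 mm (its y) by 30 mm high; origin at the centre of its underside. Three slots 9.5 mm wide along its y, at x = -55, 0 and +55 mm, their floor 10 mm above the bench; the blanks stand in them and reach 66 (square) to 70 mm above the bench.
- press: Fixed blue arbor press, 400 x 124 mm, 307 mm tall; origin on the bench under the ram axis. Front is -x, column at x 80 to 135 mm. The head (x -37 to 85, y -30 to 30, z 155 to 260 mm) overhangs the die when home; a 48 mm punch then stands 17 mm above a seated blank. Slide bed reaches to x -250 mm. The bench between the press front and the rack is free for laying things down.
- die_seat (a point): Centre of the floor of the die's round recess, 74 mm above the bench, z up, axes parallel to the press's. The die block is dark steel, 92 x 92 mm, its top face 80 mm above the bench; the recess in the middle of its top is 62 mm in diameter and 6 mm deep with a 1.5 mm chamfer. A seated blank stands 2 mm proud. The centre of a seated blank is 4 mm above it.
- slide_knob (a point): Centre of the black upright knob of the sliding table, 77 mm above the bench: 24 mm across, graspable from 62 to 90 mm above the bench, top at 90 mm. It stands on a 40 mm wide tongue (top 54 mm above the bench), 110 mm in front (press -x) of the die's centre and moves with it.
- die_slide (a joint): Sliding die table, m: 0 = pulled fully out (die 160 mm in front of the ram), 0.16 = fully home under the ram, against its stop; moves straight along the press's +x. About 2 N of friction, stays where it is left.
- press_lever (a joint): Press handle, rad: 0 = up, 1.2 = down at its stop, where the punch rests on a seated blank. It turns about an axis along the press's y through point lever_hub; the ball moves forward (press -x) and down. A spring brings it back up when released: about 3 N at the ball when up to 5 N when down.
- lever_ball (a point): Centre of the red ball at the end of the press handle, 28 mm across, 150 mm from the hub axis, on a 12 mm steel bar. With the handle up the bar points 70 degrees above level towards the press's -x (ball 336 mm above the bench, 51 mm in front of the hub); with the handle down it is about level (ball 198 mm above the bench, 150 mm in front of the hub).
- lever_hub (a point): Point on the handle's turning axis, 195 mm above the bench, at the press's x = 0, y = -85 mm: in the plane in which the ball moves.
- hammer: Claw hammer lying on the bench. Bystander. Origin on the bench.
- screwdriver: Yellow-handled screwdriver lying on the bench. Bystander. Origin on the bench.
- spray_can: Spray can standing, 54 mm across, 150 mm tall. Bystander. Origin on the bench.
- tape_measure: Yellow and black tape measure, 66 x 34 x 62 mm. Bystander. Origin on the bench.
- jar: Glass jar with steel lid, 68 mm across, 85 mm tall. Bystander. Origin on the bench.
- wrench: Open-ended wrench lying on the bench. Bystander. Origin on the bench.
- blank_round: The round brass blank itself; its origin lies on the rim, at the bottom as it stands in the rack (see its centre).

How it is judged (in metres and radians):
On the way, in this order (a step that is already met when the one before it is completed fails the run):
1. the round blank lies flat on the bench, let go (height (world z) of blank_round_center below 0.008 m and angle between the x axis of blank_round_center and the z axis of die_seat, either way round below 0.1 rad and contact force between blank_round and the fingers below 0.05 N), for 0.1 s.
2. the round blank sits flat on the bottom of the die recess, let go (z of blank_round_center in the frame of die_seat between 0.002 and 0.0058 m and horizontal distance between blank_round_center and die_seat below 0.0025 m and angle between the x axis of blank_round_center and the z axis of die_seat, either way round below 0.06 rad and contact force between blank_round and the fingers below 0.05 N), for 0.1 s.
3. the die table is fully home with the blank seated (z of blank_round_center in the frame of die_seat between 0.002 and 0.0058 m and horizontal distance between blank_round_center and die_seat below 0.0025 m and angle between the x axis of blank_round_center and the z axis of die_seat, either way round below 0.06 rad and value of joint die_slide above 0.157 m), for 0.1 s.
4. the press handle is down at its stop over the seated blank (all of step 3 and value of joint press_lever above 1.14 rad), for 0.1 s.
At the end, for the whole second after the job is handed in: The round blank sits in the die recess (centre within 2.5 mm of the recess's centre, flat within 0.06 rad, on the bottom within 1.8 mm) and is at rest, the die table is home (joint above 0.157 m) and the handle is back up (below 0.1 rad) (all of step 3 and value of joint press_lever below 0.1 rad and linear speed of blank_round below 0.02 m/s); the robot touches nothing.
It fails at once if the round blank touches the die or press tilted by more than 30 degrees (edge first) (contact force between blank_round and press above 0.3 N and angle between the x axis of blank_round_center and the z axis of die_seat, either way round above 0.52 rad).
It fails at once if the round blank is dropped or flung at the die (faster than 0.5 m/s close to the recess) (distance between blank_round_center and die_seat below 0.03 m and linear speed of blank_round above 0.5 m/s).
It fails at once if another blank is moved by more than 20 mm or another thing by more than 30 mm (distance of any of blank_square_center, blank_hex_center from where it was at the start of the episode above 0.02 m or distance of any of hammer, screwdriver, spray_can, tape_measure, jar, wrench from where it was at the start of the episode above 0.03 m).
It also fails if it takes over 72 s, if anything falls off the work surface, if the arm or the gripper's body presses on something with over 40 N, if the wrist force passes 120 N, or if a joint passes its speed limit or range.

## Working session

There is one attempt and no reset: what is moved stays moved. The work goes in short steps, Python scripts to look and compute and a tool call to move; the robot and the scene stay as the last step left them, time stands still between calls to the robot, and variables do not carry over. Pictures are saved under pics/ and viewed, about 8 in all and at most 12, crops included, and the job is handed in when it is done.

Besides the shell and the picture viewer there is one more tool, called after "Emit:" as name(argument=value, ...) on one line, values as JSON. servo_tool: Moves the arm, as the interface text tells. Its arguments: {"type":"object","properties":{"targets":{"type":"array"},"squeeze":{"type":"number"}},"required":["targets"]}

```bash
mkdir -p pics; ls
python3 - <<'E'
from plant import r
import cv2
s=r.get_state();print(s['time_s'],s['tcp_pos'],s['eef_rot'],s['gripper_width'],r.grasp_offset)
for n in ['scene','side','wrist']:
    im=r.capture(n);cv2.imwrite(f'pics/{n}0.png',im)
    c=r.get_calibration(n);print(n,c['K'],c['extrinsics'])
    for o in ['blank_round','blank_square','blank_hex','rack','press','slide_knob','lever_ball','die_slide']:
        try:
            d=r.cut_out(o,n);print(o,[(round(x['p'],2),list(x['extent'])) for x in d[:2]])
        except Exception as e: print(o,e)
E
```

```text
pics
0.0 [ 6.74530991e-01 -5.11987778e-05  2.25666100e-01] [ 1.79909423e+02 -8.13562847e-03 -9.00090853e+01] 0.08782647277492332 -0.0188
scene [[393.49909884   0.         282.12832936]
 [  0.         393.49909884 212.42611446]
 [  0.           0.           1.        ]] [[ 0.39097578  0.53010656 -0.75241277  1.36424655]
 [ 0.92035605 -0.21709622  0.32529058 -0.3810007 ]
 [ 0.0090927  -0.81966839 -0.57276614  0.87436121]
 [ 0.          0.          0.          1.        ]]
blank_round [(0.69, [167.9, 292.0, 192.3, 303.8]), (0.15, [369.8, 173.0, 390.4, 236.8])]
blank_square it knows: blank_hex_center, blank_round, blank_round_center, blank_square_center, die_seat, die_slide, hammer, jar, lever_ball, lever_hub, press, press_lever, rack, screwdriver, slide_knob, spray_can,
blank_hex it knows: blank_hex_center, blank_round, blank_round_center, blank_square_center, die_seat, die_slide, hammer, jar, lever_ball, lever_hub, press, press_lever, rack, screwdriver, slide_knob, spray_can,
rack [(0.95, [164.2, 275.2, 201.9, 337.6])]
press [(0.96, [281.9, 170.7, 418.1, 268.6])]
slide_knob [(0.69, [28
[... 1561 characters left out ...]
95665e-01  3.84054986e-01]
 [ 0.00000000e+00  0.00000000e+00  0.00000000e+00  1.00000000e+00]]
blank_round []
blank_square it knows: blank_hex_center, blank_round, blank_round_center, blank_square_center, die_seat, die_slide, hammer, jar, lever_ball, lever_hub, press, press_lever, rack, screwdriver, slide_knob, spray_can,
blank_hex it knows: blank_hex_center, blank_round, blank_round_center, blank_square_center, die_seat, die_slide, hammer, jar, lever_ball, lever_hub, press, press_lever, rack, screwdriver, slide_knob, spray_can,
rack []
press [(0.82, [366.6, 194.7, 476.1, 420.0])]
slide_knob [(0.64, [406.1, 193.7, 474.9, 262.4])]
lever_ball []
die_slide [(0.84, [403.7, 192.6, 472.1, 259.0])]
```

Run:
```python
import cv2,numpy as np
a=cv2.imread('pics/scene0.png');b=cv2.imread('pics/side0.png');w=cv2.imread('pics/wrist0.png')
cv2.imwrite('pics/m0.png',cv2.resize(a[150:360,140:460],(800,525),interpolation=cv2.INTER_CUBIC))
cv2.imwrite('pics/m1.png',cv2.resize(b[100:380,200:440],(514,600),interpolation=cv2.INTER_CUBIC))
```

```text
(no output)
```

View pics/m0.png

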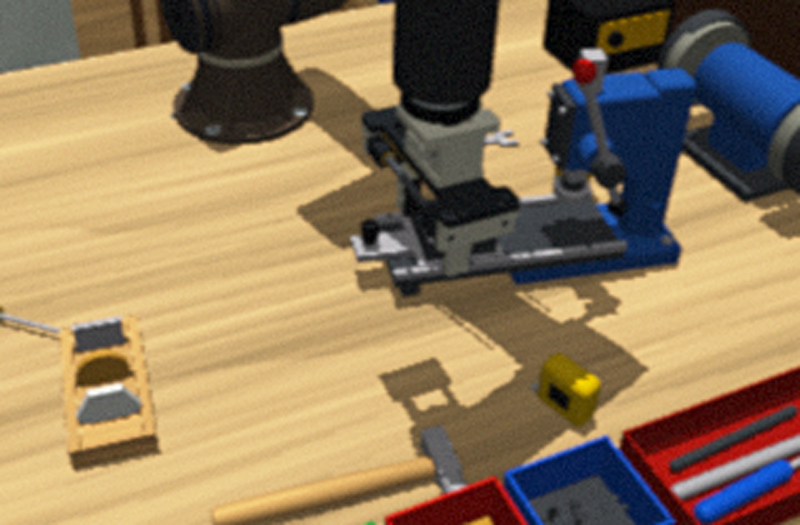

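View pics/m1.png

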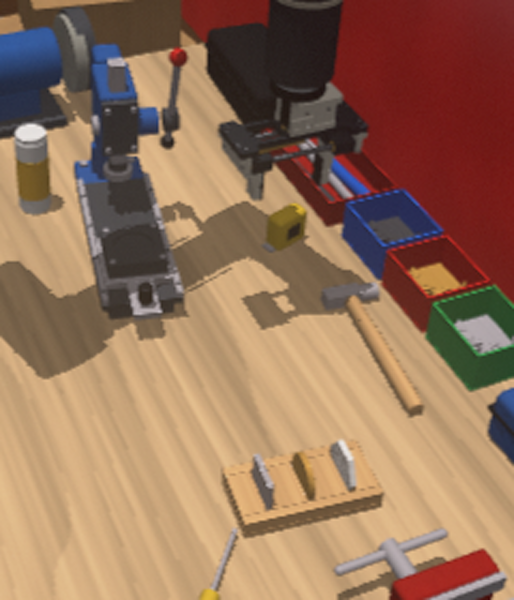

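View pics/wrist0.png

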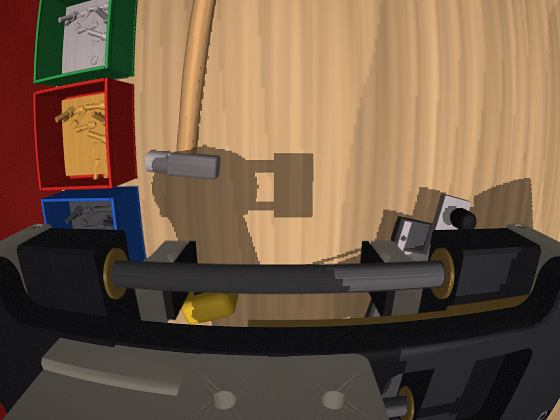

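The round blank is the brass one in the middle slot (scene pixel ~(182,297), side ~(343,321)). The press front points roughly towards −y, with the lever on its right (side pixel ~(283,126)). Next I'll get coarse poses from the ground-plane rays.

```bash
cat > h.py <<'E'
import numpy as np,cv2
from plant import r
def ray(n,px,cal=None):
    c=cal or r.get_calibration(n);K=np.array(c['K']);E=np.array(c['extrinsics'])
    u=(px[0]-K[0,2])/K[0,0];v=(px[1]-K[1,2])/K[1,1]
    if n=='wrist':
        t=np.hypot(u,v);s=np.sin(t)/max(t,1e-9);d=np.array([u*s,v*s,np.cos(t)])
    else: d=np.array([u,v,1.])
    return E[:3,3],E[:3,:3]@d
def atz(n,px,z,cal=None):
    o,d=ray(n,px,cal);return o+d*(z-o[2])/d[2]
def proj(n,P,cal=None):
    c=cal or r.get_calibration(n);K=np.array(c['K']);E=np.array(c['extrinsics'])
    p=(np.atleast_2d(P)-E[:3,3])@E[:3,:3]
    if n=='wrist':
        q=np.hypot(p[:,0],p[:,1]);t=np.arctan2(q,p[:,2]);a=p[:,:2]/np.maximum(q,1e-9)[:,None]*t[:,None]
    else: a=p[:,:2]/p[:,2:]
    return a*[K[0,0],K[1,1]]+K[:2,2]
def tri(*obs):
    A=np.zeros((3,3));b=np.zeros(3)
    for n,px in obs:
        o,d=ray(n,px);d=d/np.linalg.norm(d);M=np.eye(3)-np.outer(d,d);A+=M;b+=M@o
    return np.linalg.solve(A,b)
E
python3 - <<'E'
from h import *
m0=lambda x,y:(140+x*.4,150+y*.4)
m1=lambda x,y:(200+x*240/514,100+y*280/600)
for nm,z,p in [('rackTL',.03,(62,330)),('rackTR',.03,(138,320)),('rackBR',.03,(157,438)),('rackBL',.03,(70,455)),('knobtop',.09,(371,222))]:
    print('scene',nm,atz('scene',m0(*p),z).round(3))
for nm,z,p in [('rackL',.03,(222,472)),('rackBL',.03,(243,522)),('rackBR',.03,(382,488)),('rackTR',.03,(356,443)),('knobtop',.09,(147,284)),('dietopL',.08,(103,240)),('dieR',.08,(170,228)),('ball',.336,(178,57)),('round top',.07,(299,455))]:
    print('side',nm,atz('side',m1(*p),z).round(3))
print('ball',tri(('scene',m0(584,70)),('side',m1(178,57))))
print('knob',tri(('scene',m0(371,228)),('side',m1(147,290))))
E
```

```text
scene rackTL [ 0.456 -0.366  0.03 ]
scene rackTR [ 0.474 -0.279  0.03 ]
scene rackBR [ 0.656 -0.3    0.03 ]
scene rackBL [ 0.643 -0.389  0.03 ]
scene knobtop [0.476 0.026 0.09 ]
side rackL [ 0.456 -0.288  0.03 ]
side rackBL [ 0.448 -0.369  0.03 ]
side rackBR [ 0.635 -0.386  0.03 ]
side rackTR [ 0.641 -0.308  0.03 ]
side knobtop [0.474 0.024 0.09 ]
side dietopL [0.452 0.154 0.08 ]
side dieR [0.56  0.145 0.08 ]
side ball [0.597 0.219 0.336]
side round top [ 0.542 -0.328  0.07 ]
ball [0.59859042 0.22256256 0.33431569]
knob [0.4743473  0.02611952 0.07780882]
```

Emit:
servo_tool(targets=[{"dx":-2.4,"dy":1.4,"spin":0.12},{"dx":-4.9,"dy":2.8,"spin":0.24},{"dx":-7.4,"dy":4.2,"spin":0.36},{"dx":-9.8,"dy":5.6,"spin":0.48},{"dx":-12.2,"dy":7.0,"spin":0.6},{"dx":-14.7,"dy":8.4,"spin":0.72},{"dx":-17.2,"dy":9.8,"spin":0.84},{"dx":-19.6,"dy":11.2,"spin":0.96},{"dx":-24.5,"dy":14,"spin":1.2},{"dx":-24.5,"dy":14,"spin":1.2}])

```text
validation failed for argument at $.ta...
```

Run:
```python
from h import *
s=r.get_state();print(s['time_s'],s['tcp_pos'],s['eef_rot'],s['contact_force'])
c=r.get_calibration('wrist');im=r.capture('wrist');cv2.imwrite('pics/w1.png',im)
np.save('c1.npy',c['extrinsics']);print(np.array(c['extrinsics']).round(4))
X=np.array([.193,.981,0]);Y=np.array([-.981,.193,0]);D=np.array([.495,.134,0])
for a,b,z in [(0,0,74),(-46,-46,80),(46,-46,80),(46,46,80),(-46,46,80),(-110,0,90)]:
    print((a,b,z),proj('wrist',D+X*a/1e3+Y*b/1e3+[0,0,z/1e3],c).round(1))
```

```text
1.05 [ 6.74965090e-01 -2.74455496e-05  2.26584568e-01] [-1.79999852e+02 -9.41159354e-04 -8.99985041e+01] [ 0.11319693 -0.16728566 -0.3571085 ]
[[-1.000e+00  6.000e-04 -5.000e-04  6.745e-01]
 [ 4.000e-04  9.677e-01  2.521e-01 -6.850e-02]
 [ 7.000e-04  2.521e-01 -9.677e-01  3.840e-01]
 [ 0.000e+00  0.000e+00  0.000e+00  1.000e+00]]
(0, 0, 74) [[427.5 307.8]]
(-46, -46, 80) [[409.3 271.3]]
(46, -46, 80) [[383.2 339. ]]
(46, 46, 80) [[445.  342.5]]
(-46, 46, 80) [[472.8 280.1]]
(-110, 0, 90) [[465.7 226.2]]
```

View pics/w1.png

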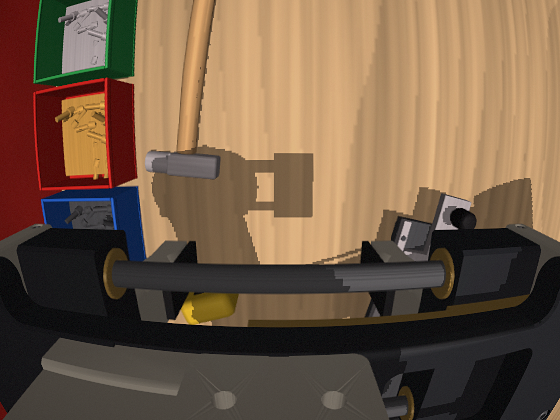

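The call was refused, probably because it needs every field, so the picture is unchanged. I'll resend with all five.

Emit:
servo_tool(targets=[{"dx":-2.4,"dy":1.4,"dz":0,"spin":0.12,"grip":100},{"dx":-4.9,"dy":2.8,"dz":0,"spin":0.24,"grip":100},{"dx":-7.4,"dy":4.2,"dz":0,"spin":0.36,"grip":100},{"dx":-9.8,"dy":5.6,"dz":0,"spin":0.48,"grip":100},{"dx":-12.2,"dy":7.0,"dz":0,"spin":0.6,"grip":100},{"dx":-14.7,"dy":8.4,"dz":0,"spin":0.72,"grip":100},{"dx":-17.2,"dy":9.8,"dz":0,"spin":0.84,"grip":100},{"dx":-19.6,"dy":11.2,"dz":0,"spin":0.96,"grip":100},{"dx":-22,"dy":12.6,"dz":0,"spin":1.08,"grip":100},{"dx":-24.5,"dy":14,"dz":0,"spin":1.2,"grip":100}])

```text
time_s: 1.93
tcp_pos: [0.4289, 0.1404, 0.2267]
eef_rot: [-180.0, -0.0, -20.9]
contact_force: [-0.7, 0.6, 0.5]
gripper_width: 0.0874
```

Run:
```python
from h import *
s=r.get_state();print(s['time_s'],s['tcp_pos'],s['eef_rot'],s['contact_force'])
c=r.get_calibration('wrist');im=r.capture('wrist');cv2.imwrite('pics/w2.png',im)
np.save('c2.npy',c['extrinsics']);print(np.array(c['extrinsics']).round(4))
X=np.array([.193,.981,0]);Y=np.array([-.981,.193,0]);D=np.array([.495,.134,0])
for a,b,z in [(0,0,74),(-46,-46,80),(46,-46,80),(46,46,80),(-46,46,80),(-110,0,90)]:
    print((a,b,z),proj('wrist',D+X*a/1e3+Y*b/1e3+[0,0,z/1e3],c).round(1))
```

```text
1.9333 [0.42893152 0.14039087 0.2267135 ] [-1.79971222e+02 -1.75536609e-02 -2.09167466e+01] [-0.66500712  0.57204457  0.46517988]
[[-3.574e-01 -9.038e-01 -2.353e-01  4.914e-01]
 [-9.339e-01  3.458e-01  9.070e-02  1.152e-01]
 [-6.000e-04  2.522e-01 -9.677e-01  3.842e-01]
 [ 0.000e+00  0.000e+00  0.000e+00  1.000e+00]]
(0, 0, 74) [[258.7 130.8]]
(-46, -46, 80) [[298.8  74.5]]
(46, -46, 80) [[201.8  93. ]]
(46, 46, 80) [[220.  187.1]]
(-46, 46, 80) [[314.9 170.7]]
(-110, 0, 90) [[376.  113.1]]
```

View pics/w2.png

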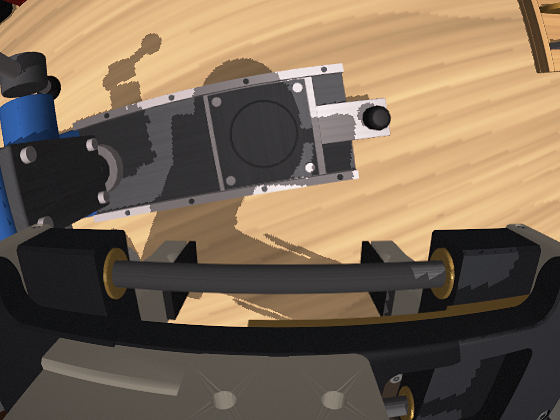

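The wrist view is clear: recess ring centred near (264,133), knob top at (377,118), die block corners visible. I'll fit the ring against the projected circle.

```bash
cat > fit.py <<'E'
from h import *
from scipy.optimize import minimize
def fitring(im,c,xy,R,z,n=180,span=0.008,sign=-1,blur=.8,angs=(0,360)):
    """best circle centre by radial profile: maximise sign*mean brightness on circle"""
    g=cv2.GaussianBlur(cv2.cvtColor(im,cv2.COLOR_BGR2GRAY).astype(np.float32),(0,0),blur)
    a=np.radians(np.linspace(*angs,n,endpoint=False))
    def val(x,y,Rr):
        def s(q):
            p=proj('wrist',np.c_[x+q*np.cos(a),y+q*np.sin(a),np.full(n,z)],c).astype(np.float32)
            return cv2.remap(g,p[:,:1],p[:,1:],cv2.INTER_LINEAR).ravel()
        return np.mean(np.clip(.5*(s(Rr-.003)+s(Rr+.003))-s(Rr),-10,10))
    best=max(((val(xy[0]+dx,xy[1]+dy,Rr),xy[0]+dx,xy[1]+dy,Rr) for dx in np.arange(-span,span+1e-6,.001) for dy in np.arange(-span,span+1e-6,.001) for Rr in R))
    m=minimize(lambda p:-val(p[0],p[1],p[2]),best[1:],method='Nelder-Mead',options=dict(initial_simplex=[np.array(best[1:])+d for d in ([0,0,0],[.001,0,0],[0,.001,0],[0,0,.0005])]))
    return best,-m.fun,m.x
E
python3 - <<'E'
from fit import *
c=r.get_calibration('wrist');im=cv2.imread('pics/w2.png')
print(atz('wrist',(264,133),.08,c))
for z in (.08,):
    print(fitring(im,c,atz('wrist',(264,133),z,c)[:2],[.0305,.031,.0315,.032,.0325,.033],z))
print('knob',atz('wrist',(377,118),.09,c), 'corners')
k=atz('wrist',(377,118),.09,c)
print(r.cut_out('slide_knob','wrist')[:2][0]['extent'])
for p in [(206,96),(219,190),(314,173.5),(305,79)]: print(atz('wrist',p,.08,c).round(4))
for p in [(217,102),(230,181),(310,168),(297,88)]: print('screw',atz('wrist',p,.08,c).round(4))
E
```

```text
[0.48796751 0.13150227 0.08      ]
((np.float32(9.886885), np.float64(0.4879675128648588), np.float64(0.13250227328365896), 0.031), np.float64(9.925302505493164), array([0.48791525, 0.13223178, 0.03111727]))
knob [0.4669213  0.02824131 0.09      ] corners
[202.1, 78.0, 389.4, 192.0]
[0.5411 0.1698 0.08  ]
[0.4527 0.1915 0.08  ]
[0.4358 0.1007 0.08  ]
[0.5226 0.0782 0.08  ]
screw [0.5316 0.1621 0.08  ]
screw [0.457  0.1781 0.08  ]
screw [0.4421 0.1025 0.08  ]
screw [0.517  0.0881 0.08  ]
```

Emit:
servo_tool(targets=[{"dx":1.15,"dy":-3.8,"dz":0,"spin":-0.122,"grip":36},{"dx":2.3,"dy":-7.6,"dz":-0.5,"spin":-0.244,"grip":36},{"dx":3.45,"dy":-11.4,"dz":-1,"spin":-0.366,"grip":36},{"dx":4.6,"dy":-15.2,"dz":-2,"spin":-0.488,"grip":36},{"dx":5.75,"dy":-19,"dz":-3,"spin":-0.61,"grip":36},{"dx":6.9,"dy":-22.8,"dz":-4,"spin":-0.732,"grip":36},{"dx":8.05,"dy":-26.6,"dz":-5,"spin":-0.854,"grip":36},{"dx":9.2,"dy":-30.4,"dz":-6,"spin":-0.976,"grip":36},{"dx":10.35,"dy":-34.2,"dz":-6.5,"spin":-1.098,"grip":36},{"dx":11.5,"dy":-38,"dz":-7,"spin":-1.22,"grip":36}])

```text
time_s: 2.87
tcp_pos: [0.5452, -0.2427, 0.1558]
eef_rot: [180.0, -0.0, -91.6]
contact_force: [1.5, 0.5, 0.2]
gripper_width: 0.0324
```

Run:
```python
from h import *
s=r.get_state();print(s['time_s'],s['tcp_pos'],s['eef_rot'],s['gripper_width'])
c=r.get_calibration('wrist');im=r.capture('wrist');cv2.imwrite('pics/w3.png',im)
d=r.cut_out('blank_round','wrist');print([(x['p'],x['extent']) for x in d[:2]])
print(np.array(c['extrinsics']).round(4))
cv2.imwrite('pics/w3c.png',cv2.resize(im[20:260,80:480],(800,480),interpolation=cv2.INTER_CUBIC))
```

```text
2.8667 [ 0.54519755 -0.24273718  0.15579525] [ 1.79971039e+02 -4.60010388e-03 -9.15791960e+01] 0.03242662363129335
[]
[[-0.9996  0.0274  0.0059  0.543 ]
 [ 0.028   0.9673  0.2519 -0.3112]
 [ 0.0012  0.252  -0.9677  0.3133]
 [ 0.      0.      0.      1.    ]]
```

View pics/w3c.png

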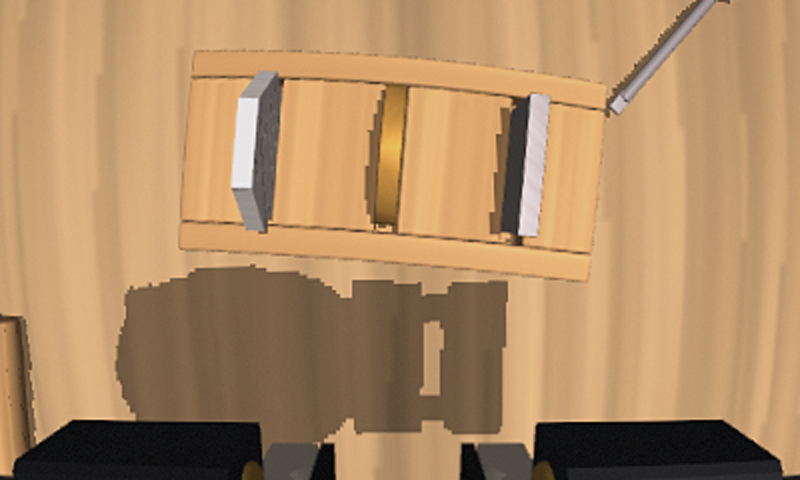

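The round blank stands in the middle slot (crop ~(392,158)), with the rack corners at crop (193,52), (607,85), (588,281) and (179,249).

Run:
```python
from h import *
c=r.get_calibration('wrist')
f=lambda x,y,z:atz('wrist',(80+x/2,20+y/2),z,c).round(4)
P=np.array([f(193,52,.03),f(607,85,.03),f(588,281,.03),f(179,249,.03)]);print(P,P.mean(0))
for a,b in[(0,1),(3,2),(0,3),(1,2)]:
    d=P[b]-P[a];print(np.hypot(*d[:2]),np.degrees(np.arctan2(d[1],d[0])))
print('top',f(392,155,.07),f(394,150,.07),'ends at z~.04',f(396,86,.04),f(386,230,.04))
g=cv2.imread('pics/w3.png');hsv=cv2.cvtColor(g,cv2.COLOR_BGR2HSV)
for row in (70,80,90,97,104,110,120): print(row,hsv[row,262:288].tolist()[::2])
```

```text
[[ 0.6301 -0.3932  0.03  ]
 [ 0.4473 -0.3723  0.03  ]
 [ 0.4577 -0.2833  0.03  ]
 [ 0.64   -0.3039  0.03  ]] [ 0.543775 -0.338175  0.03    ]
0.18399089651393083 173.477546320757
0.18346021367043047 173.552893963873
0.08984709232913439 83.6738927620446
0.08960558018337923 83.33498971551032
top [ 0.5435 -0.3359  0.07  ] [ 0.5427 -0.3377  0.07  ] ends at z~.04 [ 0.541  -0.3681  0.04  ] [ 0.547  -0.3073  0.04  ]
70 [[16, 127, 223], [15, 132, 219], [15, 129, 220], [15, 131, 189], [15, 130, 124], [17, 165, 153], [18, 171, 179], [17, 170, 177], [18, 169, 172], [17, 167, 169], [17, 167, 150], [15, 130, 189], [16, 124, 230]]
80 [[15, 128, 220], [16, 130, 219], [15, 130, 192], [15, 131, 127], [15, 126, 115], [17, 170, 202], [17, 170, 197], [17, 170, 192], [18, 170, 197], [17, 169, 201], [16, 139, 110], [17, 125, 232], [16, 126, 226]]
90 [[15, 129, 220], [15, 130, 189], [15, 130, 126], [15, 130, 129], [17, 165, 192], [18, 165, 233], [19, 162, 233], [20, 160, 232], [20, 162, 232], [19, 167, 228], [15, 131, 152], [16, 123, 231], [16, 128, 223]]
97 [[15, 128, 219], [15, 130, 181], [15, 129, 128], [15, 130, 126], [18, 168, 219], [18, 166, 227], [18, 166, 230], [19, 165, 232], [19, 161, 234], [17, 162, 154], [15, 127, 227], [16, 128, 226], [15, 128, 223]]
104 [[15, 129, 180], [15, 132, 124], [15, 128, 129], [15, 124, 109], [18, 170, 197], [17, 167, 197], [18, 169, 202], [17, 170, 209], [17, 168, 218], [15, 129, 109], [16, 124, 233], [16, 128, 225], [16, 129, 222]]
110 [[15, 130, 174], [15, 132, 126], [15, 127, 133], [16, 142, 108], [17, 170, 185], [17, 168, 188], [17, 169, 186], [17, 170, 187], [17, 172, 191], [15, 123, 124], [17, 122, 234], [16, 128, 224], [15, 126, 224]]
120 [[15, 127, 230], [15, 130, 126], [15, 128, 134], [17, 167, 145], [17, 167, 157], [17, 168, 159], [17, 168, 165], [18, 170, 165], [17, 160, 134], [15, 128, 221], [16, 126, 227], [15, 126, 224], [16, 128, 225]]
```

Emit:
servo_tool(targets=[{"dx":0,"dy":-3,"dz":0,"spin":-0.03,"grip":36},{"dx":-0.1,"dy":-6,"dz":-1,"spin":-0.06,"grip":36},{"dx":-0.15,"dy":-8.5,"dz":-2.5,"spin":-0.093,"grip":36},{"dx":-0.15,"dy":-9.75,"dz":-4,"spin":-0.093,"grip":36},{"dx":-0.15,"dy":-9.75,"dz":-5.5,"spin":-0.093,"grip":36},{"dx":-0.15,"dy":-9.75,"dz":-6.5,"spin":-0.093,"grip":36},{"dx":-0.15,"dy":-9.75,"dz":-6.5,"spin":-0.093,"grip":36},{"dx":-0.15,"dy":-9.75,"dz":-6.5,"spin":-0.093,"grip":36},{"dx":-0.15,"dy":-9.75,"dz":-6.5,"spin":-0.093,"grip":36},{"dx":-0.15,"dy":-9.75,"dz":-6.5,"spin":-0.093,"grip":36}])

```text
time_s: 3.8
tcp_pos: [0.5444, -0.3373, 0.0929]
eef_rot: [-179.9, -0.0, -96.4]
contact_force: [-0.7, -0.2, 0.5]
gripper_width: 0.0315
```

Emit:
servo_tool(targets=[{"dx":-0.1,"dy":0,"dz":-1.5,"spin":0,"grip":36},{"dx":-0.1,"dy":0,"dz":-3,"spin":0,"grip":36},{"dx":-0.1,"dy":0,"dz":-4.2,"spin":0,"grip":36},{"dx":-0.1,"dy":0,"dz":-5.1,"spin":0,"grip":36},{"dx":-0.1,"dy":0,"dz":-5.1,"spin":0,"grip":36},{"dx":-0.1,"dy":0,"dz":-5.1,"spin":0,"grip":0},{"dx":-0.1,"dy":0,"dz":-5.1,"spin":0,"grip":0},{"dx":-0.1,"dy":0,"dz":-5.1,"spin":0,"grip":0},{"dx":-0.1,"dy":0,"dz":-5.1,"spin":0,"grip":0},{"dx":-0.1,"dy":0,"dz":-5.1,"spin":0,"grip":0}], squeeze=20)

```text
time_s: 4.63
tcp_pos: [0.5441, -0.3379, 0.0414]
eef_rot: [-179.8, -0.0, -96.5]
contact_force: [2.0, -0.2, -0.6]
gripper_width: 0.0079
```

Emit:
servo_tool(targets=[{"dx":0,"dy":0,"dz":2,"spin":0,"grip":0},{"dx":0,"dy":0,"dz":4,"spin":0,"grip":0},{"dx":0,"dy":1.5,"dz":5,"spin":0,"grip":0},{"dx":0,"dy":5,"dz":5,"spin":0,"grip":0},{"dx":0,"dy":9,"dz":5,"spin":0,"grip":0},{"dx":0,"dy":13,"dz":5,"spin":0,"grip":0},{"dx":0,"dy":16.5,"dz":4,"spin":0,"grip":0},{"dx":0,"dy":18.8,"dz":2.5,"spin":0,"grip":0},{"dx":0,"dy":18.8,"dz":1,"spin":0,"grip":0},{"dx":0,"dy":18.8,"dz":0,"spin":0,"grip":0}])

```text
time_s: 5.47
tcp_pos: [0.5417, -0.1476, 0.0398]
eef_rot: [180.0, 0.0, -96.3]
contact_force: [0.2, -0.8, -0.6]
gripper_width: 0.0082
```

Emit:
servo_tool(targets=[{"dx":0,"dy":0,"dz":-0.3,"spin":0,"grip":0},{"dx":0,"dy":0,"dz":-0.6,"spin":0,"grip":0},{"dx":0,"dy":0,"dz":-0.85,"spin":0,"grip":0},{"dx":0,"dy":0,"dz":-0.95,"spin":0,"grip":0},{"dx":0,"dy":0,"dz":-0.95,"spin":0,"grip":0},{"dx":0,"dy":0,"dz":-0.95,"spin":0,"grip":0},{"dx":0,"dy":0,"dz":-0.95,"spin":0,"grip":0},{"dx":0,"dy":0,"dz":-0.95,"spin":0,"grip":0},{"dx":0,"dy":0,"dz":-0.95,"spin":0,"grip":0},{"dx":0,"dy":0,"dz":-0.95,"spin":0,"grip":0}])

```text
time_s: 6.3
tcp_pos: [0.5426, -0.1496, 0.0313]
eef_rot: [-180.0, -0.0, -96.5]
contact_force: [-0.6, -0.9, -0.5]
gripper_width: 0.0076
```

Emit:
servo_tool(targets=[{"dx":0,"dy":0,"dz":0,"spin":0,"grip":100},{"dx":0,"dy":0,"dz":0,"spin":0,"grip":100},{"dx":0,"dy":0,"dz":0.2,"spin":0,"grip":100},{"dx":0,"dy":0,"dz":0.7,"spin":0,"grip":100},{"dx":0,"dy":0,"dz":1.4,"spin":0,"grip":100},{"dx":0,"dy":0,"dz":1.4,"spin":0,"grip":100},{"dx":-0.5,"dy":0.06,"dz":1.4,"spin":0,"grip":100},{"dx":-1.5,"dy":0.17,"dz":1.4,"spin":0,"grip":100},{"dx":-2.5,"dy":0.28,"dz":1.4,"spin":0,"grip":100},{"dx":-3.4,"dy":0.38,"dz":1.4,"spin":0,"grip":100}])

```text
time_s: 7.13
tcp_pos: [0.5066, -0.1456, 0.0448]
eef_rot: [179.9, 0.0, -96.5]
contact_force: [0.2, 0.7, -0.1]
gripper_width: 0.0692
```

Emit:
servo_tool(targets=[{"dx":-0.5,"dy":0.06,"dz":0,"spin":0,"grip":100},{"dx":-0.9,"dy":0.1,"dz":0,"spin":0,"grip":100},{"dx":-1.3,"dy":0.15,"dz":0,"spin":0,"grip":100},{"dx":-1.7,"dy":0.2,"dz":0,"spin":0,"grip":100},{"dx":-2.1,"dy":0.24,"dz":0,"spin":0,"grip":100},{"dx":-2.4,"dy":0.27,"dz":0.5,"spin":0,"grip":100},{"dx":-2.4,"dy":0.27,"dz":2,"spin":0,"grip":100},{"dx":-2.4,"dy":2,"dz":4,"spin":0,"grip":100},{"dx":-2.4,"dy":4.5,"dz":6,"spin":0,"grip":100},{"dx":-2.4,"dy":7,"dz":8,"spin":0,"grip":100}])

```text
time_s: 7.97
tcp_pos: [0.4841, -0.0754, 0.1261]
eef_rot: [180.0, -0.0, -96.6]
contact_force: [0.5, 0.9, -0.2]
gripper_width: 0.0878
```

Run:
```python
from h import *
s=r.get_state();print(s['time_s'],s['tcp_pos'],s['eef_rot'],s['gripper_width'])
c=r.get_calibration('wrist');im=r.capture('wrist');cv2.imwrite('pics/w4.png',im);np.save('c4.npy',c['extrinsics'])
d=r.cut_out('blank_round','wrist');print([(x['p'],x['extent']) for x in d[:2]])
print(np.array(c['extrinsics']).round(4))
```

```text
7.9667 [ 0.48414145 -0.07543143  0.12612162] [ 1.79984149e+02 -1.36306771e-02 -9.65631986e+01] 0.0878422623934558
[(0.78, [211.9, 95.7, 278.6, 164.8]), (0.31, [286.4, 298.5, 333.4, 320.3])]
[[-0.9934  0.1113  0.0279  0.476 ]
 [ 0.1148  0.9614  0.2502 -0.1434]
 [ 0.001   0.2518 -0.9678  0.2836]
 [ 0.      0.      0.      1.    ]]
```

View pics/w4.png

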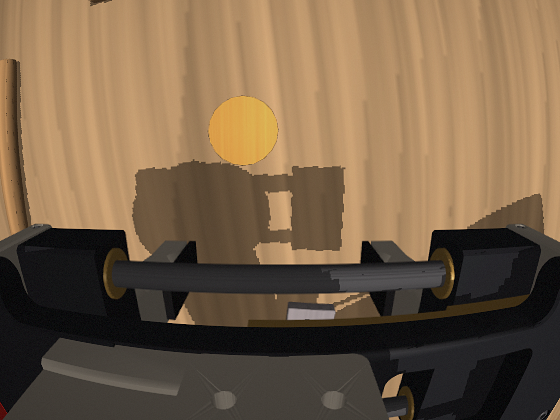

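The blank lies flat at px (243,130). I'll compute its centre.

Run:
```python
from h import *
c=r.get_calibration('wrist');im=cv2.imread('pics/w4.png')
s=r.get_state();print(s['tcp_pos'])
h=cv2.cvtColor(im,cv2.COLOR_BGR2HSV);m=((h[...,1]>160)&(h[...,2]>150)).astype(np.uint8);m[:80]=0;m[180:]=0;m[:,:180]=0;m[:,300:]=0
cs=max(cv2.findContours(m,0,1)[0],key=cv2.contourArea)[:,0]
P=np.array([atz('wrist',p,.008,c)[:2] for p in cs])
x=np.linalg.lstsq(np.c_[2*P,np.ones(len(P))],(P**2).sum(1),rcond=None)[0]
print('centre',x[:2],'R',np.sqrt(x[2]+x[:2]@x[:2]))
```

```text
[ 0.48686412 -0.07342624  0.12879315]
centre [ 0.51246344 -0.14230862] R 0.027522854812197687
```

```bash
cat > disc.py <<'E'
from h import *
def disc(im,c,z,box,thr=147):
    h=cv2.cvtColor(cv2.GaussianBlur(im,(0,0),.8),cv2.COLOR_BGR2HSV);m=(h[...,1]>thr).astype(np.uint8)
    k=np.zeros_like(m);k[box[1]:box[3],box[0]:box[2]]=1
    m=cv2.morphologyEx(m*k,cv2.MORPH_OPEN,np.ones((5,5)))
    cs=cv2.convexHull(max(cv2.findContours(m,0,1)[0],key=cv2.contourArea))[:,0]
    P=np.array([atz('wrist',p,z,c)[:2] for p in cs])
    x=np.linalg.lstsq(np.c_[2*P,np.ones(len(P))],(P**2).sum(1),rcond=None)[0]
    return x[:2],np.sqrt(x[2]+x[:2]@x[:2]),cv2.boundingRect(cs)
E
python3 - <<'E'
from disc import *
im=r.capture('wrist')
s=r.get_state();c=r.get_calibration('wrist');im=r.capture('wrist');cv2.imwrite('pics/w5.png',im)
print(s['time_s'],s['tcp_pos'],s['eef_rot'][2])
for t in (135,140,147,155): print(disc(im,c,.008,(190,70,310,190),t))
E
```

```text
8.1167 [ 0.48579848 -0.07427792  0.12715526] -96.32794281254111
(array([ 0.50622091, -0.14472239]), np.float64(0.029608827199664883), (211, 94, 70, 69))
(array([ 0.50625271, -0.14471171]), np.float64(0.029454644577781748), (211, 94, 69, 69))
(array([ 0.50629816, -0.14472756]), np.float64(0.029276753985753915), (212, 94, 68, 69))
(array([ 0.50634303, -0.14468779]), np.float64(0.028897577769102237), (212, 95, 68, 68))
```

Emit:
servo_tool(targets=[{"dx":0.5,"dy":-2,"dz":0,"spin":0.124,"grip":100},{"dx":1,"dy":-4,"dz":-1,"spin":0.248,"grip":100},{"dx":1.6,"dy":-6,"dz":-3,"spin":0.372,"grip":100},{"dx":2.1,"dy":-6.95,"dz":-5,"spin":0.496,"grip":100},{"dx":2.1,"dy":-6.95,"dz":-7,"spin":0.62,"grip":100},{"dx":2.1,"dy":-6.95,"dz":-9,"spin":0.744,"grip":100},{"dx":2.1,"dy":-6.95,"dz":-10,"spin":0.868,"grip":100},{"dx":2.1,"dy":-6.95,"dz":-10.5,"spin":0.992,"grip":100},{"dx":2.1,"dy":-6.95,"dz":-10.5,"spin":1.116,"grip":100},{"dx":2.1,"dy":-6.95,"dz":-10.5,"spin":1.24,"grip":100}])

```text
time_s: 9.0
tcp_pos: [0.5039, -0.1462, 0.0183]
eef_rot: [179.9, 0.2, -25.1]
contact_force: [-0.3, 0.5, 0.1]
gripper_width: 0.0878
```

Emit:
servo_tool(targets=[{"dx":0,"dy":0,"dz":0,"spin":0,"grip":100},{"dx":0,"dy":0,"dz":-0.4,"spin":0,"grip":100},{"dx":0,"dy":0,"dz":-0.8,"spin":0,"grip":100},{"dx":0,"dy":0,"dz":-1.2,"spin":0,"grip":100},{"dx":0,"dy":0,"dz":-1.5,"spin":0,"grip":100},{"dx":0,"dy":0,"dz":-1.7,"spin":0,"grip":100},{"dx":0,"dy":0,"dz":-1.7,"spin":0,"grip":0},{"dx":0,"dy":0,"dz":-1.7,"spin":0,"grip":0},{"dx":0,"dy":0,"dz":-1.7,"spin":0,"grip":0},{"dx":0,"dy":0,"dz":-1.7,"spin":0,"grip":0}], squeeze=5)

```text
time_s: 9.83
tcp_pos: [0.5056, -0.1452, 0.0033]
eef_rot: [-180.0, -0.0, -25.4]
contact_force: [0.2, 0.8, -0.4]
gripper_width: 0.0667
```

Emit:
servo_tool(targets=[{"dx":0,"dy":0,"dz":0,"spin":0,"grip":0},{"dx":0,"dy":0,"dz":0,"spin":0,"grip":0},{"dx":0,"dy":0,"dz":0,"spin":0,"grip":0},{"dx":0,"dy":0,"dz":0,"spin":0,"grip":85},{"dx":0,"dy":0,"dz":0,"spin":0,"grip":85},{"dx":0,"dy":0,"dz":0,"spin":0,"grip":85},{"dx":0,"dy":0,"dz":0,"spin":-0.12,"grip":85},{"dx":0,"dy":0,"dz":0,"spin":-0.24,"grip":85},{"dx":0,"dy":0,"dz":0,"spin":-0.36,"grip":85},{"dx":0,"dy":0,"dz":0,"spin":-0.48,"grip":85}])

```text
time_s: 10.67
tcp_pos: [0.5054, -0.1453, 0.003]
eef_rot: [180.0, 0.0, -53.3]
contact_force: [-0.8, 0.5, 0.4]
gripper_width: 0.0747
```

Emit:
servo_tool(targets=[{"dx":0,"dy":0,"dz":0,"spin":-0.12,"grip":85},{"dx":0,"dy":0,"dz":0,"spin":-0.24,"grip":85},{"dx":0,"dy":0,"dz":0,"spin":-0.36,"grip":85},{"dx":0,"dy":0,"dz":0,"spin":-0.48,"grip":85},{"dx":0,"dy":0,"dz":0,"spin":-0.6,"grip":85},{"dx":0,"dy":0,"dz":0,"spin":-0.72,"grip":85},{"dx":0,"dy":0,"dz":0,"spin":-0.84,"grip":85},{"dx":0,"dy":0,"dz":0,"spin":-0.848,"grip":85},{"dx":0,"dy":0,"dz":0,"spin":-0.848,"grip":85},{"dx":0,"dy":0,"dz":0,"spin":-0.848,"grip":85}])

```text
time_s: 11.5
tcp_pos: [0.5054, -0.1452, 0.003]
eef_rot: [180.0, -0.0, -101.3]
contact_force: [-0.2, 0.0, 0.0]
gripper_width: 0.0746
```

Run:
```python
from disc import *
for i in range(3):
    s=r.get_state();im=r.capture('scene') if i<2 else 0
    print(s['time_s'],s['tcp_pos'].round(4) if hasattr(s['tcp_pos'],'round') else s['tcp_pos'],s['eef_rot'],s['gripper_width'])
c=r.get_calibration('wrist');im=r.capture('wrist');cv2.imwrite('pics/w6.png',im)
print(proj('wrist',[[s['tcp_pos'][0],s['tcp_pos'][1],.008]],c),np.array(c['extrinsics'])[:3,3])
print(disc(im,c,.008,(190,190,370,420),140))
```

```text
11.5 [ 0.5054 -0.1452  0.003 ] [ 1.79995737e+02 -1.86784609e-03 -1.01296378e+02] 0.07461034852296278
11.55 [ 0.5055 -0.1452  0.0031] [ 1.79999160e+02 -5.45228013e-04 -1.01327099e+02] 0.07456677569061004
11.6 [ 0.5054 -0.1452  0.003 ] [ 1.79995163e+02 -1.33230620e-03 -1.01370317e+02] 0.07432840950459232
[[277.79361103 264.54392833]] [ 0.49173335 -0.21238405  0.16052353]
(array([ 0.50527884, -0.15004277]), np.float64(0.027865333590024327), (220, 203, 115, 62))
```

Emit:
servo_tool(targets=[{"dx":0,"dy":0,"dz":0.1,"spin":0,"grip":0},{"dx":0,"dy":0,"dz":0.1,"spin":0,"grip":0},{"dx":0,"dy":0,"dz":0.1,"spin":0,"grip":0},{"dx":0,"dy":0,"dz":0.1,"spin":0,"grip":0},{"dx":0,"dy":0,"dz":0.1,"spin":0,"grip":0},{"dx":0,"dy":0,"dz":0.1,"spin":0,"grip":0},{"dx":0,"dy":0,"dz":0.1,"spin":0,"grip":0},{"dx":0,"dy":0,"dz":0.1,"spin":0,"grip":0},{"dx":0,"dy":0,"dz":0.1,"spin":0,"grip":0},{"dx":0,"dy":0,"dz":0.1,"spin":0,"grip":0}])

```text
time_s: 12.48
tcp_pos: [0.5057, -0.1452, 0.0042]
eef_rot: [-180.0, 0.0, -101.5]
contact_force: [0.1, -0.3, 1.0]
gripper_width: 0.0598
```

Emit:
servo_tool(targets=[{"dx":0,"dy":0,"dz":0,"spin":0,"grip":85},{"dx":0,"dy":0,"dz":0,"spin":0,"grip":85},{"dx":0,"dy":0,"dz":0,"spin":0,"grip":85},{"dx":0,"dy":0,"dz":3,"spin":0,"grip":85},{"dx":0,"dy":0,"dz":6.5,"spin":0,"grip":85},{"dx":0.6,"dy":3,"dz":9.5,"spin":0,"grip":85},{"dx":1.2,"dy":6.1,"dz":12.5,"spin":0,"grip":85},{"dx":1.2,"dy":6.1,"dz":15.1,"spin":0,"grip":85},{"dx":1.2,"dy":6.1,"dz":15.1,"spin":0,"grip":85},{"dx":1.2,"dy":6.1,"dz":15.1,"spin":0,"grip":85}])

```text
time_s: 13.32
tcp_pos: [0.5184, -0.0835, 0.1567]
eef_rot: [-179.8, 0.1, -101.5]
contact_force: [-0.6, 0.7, -0.3]
gripper_width: 0.0746
```

Run:
```python
from disc import *
im=r.capture('wrist')
im=r.capture('wrist')
for i in range(2):
    s=r.get_state();c=r.get_calibration('wrist');im=r.capture('wrist');cv2.imwrite('pics/w7.png',im)
    print(s['time_s'],s['tcp_pos'],s['eef_rot'][2])
    print(proj('wrist',[[.5054,-.1452,.008]],c))
    for t in (135,140,147): print(disc(im,c,.008,(190,50,370,235),t))
```

```text
13.4167 [ 0.5167008  -0.08431467  0.15432879] -101.53503304970842
[[276.49969699 134.28111834]]
(array([ 0.50507129, -0.14609425]), np.float64(0.029546675858235765), (245, 102, 64, 63))
(array([ 0.50506249, -0.14608289]), np.float64(0.02941973651986608), (246, 102, 63, 63))
(array([ 0.50506868, -0.14605513]), np.float64(0.029142742132131833), (246, 103, 63, 62))
13.4667 [ 0.51647076 -0.08451883  0.15388843] -101.5484136925376
[[276.15025754 134.65101474]]
(array([ 0.50501226, -0.14612318]), np.float64(0.029587692836340364), (245, 102, 64, 64))
(array([ 0.50499839, -0.14612311]), np.float64(0.029405229558457015), (245, 103, 64, 62))
(array([ 0.50503714, -0.14610633]), np.float64(0.029137859798027365), (245, 103, 63, 62))
```

Emit:
servo_tool(targets=[{"dx":-0.4,"dy":-2,"dz":-3.5,"spin":0,"grip":85},{"dx":-0.8,"dy":-4.1,"dz":-6.5,"spin":0,"grip":85},{"dx":-1.2,"dy":-6.1,"dz":-9.5,"spin":0,"grip":85},{"dx":-1.2,"dy":-6.1,"dz":-12,"spin":0,"grip":85},{"dx":-1.2,"dy":-6.1,"dz":-13.8,"spin":0,"grip":85},{"dx":-1.2,"dy":-6.1,"dz":-14.6,"spin":0,"grip":85},{"dx":-1.2,"dy":-6.1,"dz":-15.05,"spin":0,"grip":85},{"dx":-1.2,"dy":-6.1,"dz":-15.05,"spin":0,"grip":85},{"dx":-1.2,"dy":-6.1,"dz":-15.05,"spin":0,"grip":0},{"dx":-1.2,"dy":-6.1,"dz":-15.05,"spin":0,"grip":0}], squeeze=25)

```text
time_s: 14.35
tcp_pos: [0.5064, -0.1451, 0.0056]
eef_rot: [-179.9, 0.0, -101.5]
contact_force: [0.5, 0.3, 0.1]
gripper_width: 0.066
```

Emit:
servo_tool(targets=[{"dx":0,"dy":0,"dz":0,"spin":0,"grip":0},{"dx":0,"dy":0,"dz":0,"spin":0,"grip":0},{"dx":0,"dy":0,"dz":0,"spin":0,"grip":0},{"dx":0,"dy":0,"dz":0,"spin":0,"grip":0},{"dx":0,"dy":0,"dz":0,"spin":0,"grip":0},{"dx":0,"dy":0,"dz":0,"spin":0,"grip":0},{"dx":0,"dy":0,"dz":0,"spin":0,"grip":0},{"dx":0,"dy":0,"dz":0,"spin":0,"grip":0},{"dx":0,"dy":0,"dz":0,"spin":0,"grip":0},{"dx":0,"dy":0,"dz":0,"spin":0,"grip":0}])

```text
time_s: 15.18
tcp_pos: [0.5062, -0.145, 0.0056]
eef_rot: [-179.9, 0.0, -101.5]
contact_force: [-0.8, 1.3, 6.5]
gripper_width: 0.0582
```

Width 58.2 mm and 6.5 N upward mean the pads are on the rim's edge, because the grasp is too high. I'll reopen, go 2.5 mm lower and regrip.

Emit:
servo_tool(targets=[{"dx":0,"dy":0,"dz":0,"spin":0,"grip":80},{"dx":0,"dy":0,"dz":0,"spin":0,"grip":80},{"dx":0,"dy":0,"dz":-0.1,"spin":0,"grip":80},{"dx":0,"dy":0,"dz":-0.25,"spin":0,"grip":80},{"dx":0,"dy":0,"dz":-0.25,"spin":0,"grip":80},{"dx":0,"dy":0,"dz":-0.25,"spin":0,"grip":0},{"dx":0,"dy":0,"dz":-0.25,"spin":0,"grip":0},{"dx":0,"dy":0,"dz":-0.25,"spin":0,"grip":0},{"dx":0,"dy":0,"dz":-0.25,"spin":0,"grip":0},{"dx":0,"dy":0,"dz":-0.25,"spin":0,"grip":0}], squeeze=20)

```text
time_s: 16.02
tcp_pos: [0.5054, -0.1452, 0.002]
eef_rot: [180.0, -0.0, -101.5]
contact_force: [0.5, 0.0, -1.2]
gripper_width: 0.0592
```

Emit:
servo_tool(targets=[{"dx":0,"dy":0,"dz":0,"spin":0,"grip":75},{"dx":0,"dy":0,"dz":0,"spin":0,"grip":75},{"dx":0,"dy":0,"dz":0.15,"spin":0,"grip":75},{"dx":0,"dy":0,"dz":0.15,"spin":0,"grip":75},{"dx":0,"dy":0,"dz":0.15,"spin":0,"grip":0},{"dx":0,"dy":0,"dz":0.15,"spin":0,"grip":0},{"dx":0,"dy":0,"dz":0.15,"spin":0,"grip":0},{"dx":0,"dy":0,"dz":0.15,"spin":0,"grip":0},{"dx":0,"dy":0,"dz":0.15,"spin":0,"grip":0},{"dx":0,"dy":0,"dz":0.15,"spin":0,"grip":0}], squeeze=20)

```text
time_s: 16.85
tcp_pos: [0.5055, -0.1452, 0.0037]
eef_rot: [-180.0, 0.0, -101.5]
contact_force: [-1.0, 0.8, 2.9]
gripper_width: 0.059
```

Emit:
servo_tool(targets=[{"dx":0,"dy":0,"dz":0.5,"spin":0,"grip":0},{"dx":0,"dy":0,"dz":1.5,"spin":0,"grip":0},{"dx":0,"dy":0,"dz":3.5,"spin":0,"grip":0},{"dx":0,"dy":0,"dz":6,"spin":0,"grip":0},{"dx":0,"dy":0,"dz":9,"spin":0.08,"grip":0},{"dx":0,"dy":0,"dz":12,"spin":0.16,"grip":0},{"dx":0,"dy":0,"dz":15,"spin":0.24,"grip":0},{"dx":0,"dy":2,"dz":18,"spin":0.32,"grip":0},{"dx":-0.7,"dy":4,"dz":20.5,"spin":0.42,"grip":0},{"dx":-1.5,"dy":6.5,"dz":22.3,"spin":0.52,"grip":0}])

```text
time_s: 17.68
tcp_pos: [0.4908, -0.0802, 0.2299]
eef_rot: [-179.8, -0.1, -71.5]
contact_force: [1.1, 0.8, -1.0]
gripper_width: 0.0589
```

Emit:
servo_tool(targets=[{"dx":-0.6,"dy":2.5,"dz":0,"spin":0.1,"grip":0},{"dx":-1.2,"dy":5.5,"dz":0,"spin":0.2,"grip":0},{"dx":-2,"dy":9,"dz":0,"spin":0.3,"grip":0},{"dx":-2.8,"dy":12.5,"dz":0,"spin":0.4,"grip":0},{"dx":-3.6,"dy":16,"dz":0,"spin":0.5,"grip":0},{"dx":-4.4,"dy":19,"dz":0,"spin":0.6,"grip":0},{"dx":-5.1,"dy":22,"dz":0,"spin":0.72,"grip":0},{"dx":-5.7,"dy":24,"dz":0,"spin":0.72,"grip":0},{"dx":-5.7,"dy":24,"dz":0,"spin":0.72,"grip":0},{"dx":-5.7,"dy":24,"dz":0,"spin":0.72,"grip":0}])

```text
time_s: 18.52
tcp_pos: [0.4329, 0.1606, 0.2271]
eef_rot: [-180.0, 0.0, -30.3]
contact_force: [-1.0, -0.3, -1.6]
gripper_width: 0.059
```

Run:
```python
from fit import *
im=r.capture('wrist');im=r.capture('wrist')
for i in range(2):
    s=r.get_state();c=r.get_calibration('wrist');im=r.capture('wrist');cv2.imwrite('pics/w8.png',im)
    print(s['time_s'],s['tcp_pos'],s['eef_rot'],s['gripper_width'],s['contact_force'])
    x=fitring(im,c,(.488,.132),[.0305,.031,.0315],.08)[1:]
    psi=np.radians(s['eef_rot'][2]);tx=np.array([np.cos(psi),np.sin(psi)]);ty=np.array([np.sin(psi),-np.cos(psi)])
    print(x,'corrected',x[1][:2]-.001*tx-.0004*ty)
for n in ['side','scene']: cv2.imwrite(f'pics/{n}8.png',r.capture(n))
a=cv2.imread('pics/side8.png')[90:270,190:390];p=proj('side',[s['tcp_pos']])[0];print(p)
q=proj('scene',[s['tcp_pos']])[0].astype(int);b=cv2.imread('pics/scene8.png')[q[1]-80:q[1]+80,q[0]-80:q[0]+80]
cv2.imwrite('pics/v8.png',np.hstack([cv2.resize(im[60:360,130:430],(390,390),interpolation=2),cv2.resize(b,(390,390),interpolation=2)]))
```

```text
18.6167 [0.43324265 0.15941805 0.22692572] [-1.79993609e+02  8.81493129e-04 -3.04696079e+01] 0.05905898153287016 [ 0.06520106 -0.24514053 -1.73711118]
(np.float64(9.9972505569458), array([0.49080248, 0.13054525, 0.0309414 ])) corrected [0.49014342 0.13139709]
18.6667 [0.43338995 0.15912881 0.22683075] [-1.79994766e+02  3.24791778e-04 -3.05106379e+01] 0.05875984018736022 [ 0.44963919 -0.36297538 -2.33990892]
(np.float64(9.9931001663208), array([0.49119558, 0.13071558, 0.03131282])) corrected [0.49053712 0.1315679 ]
[240.95224813 175.66849458]
```

View pics/v8.png

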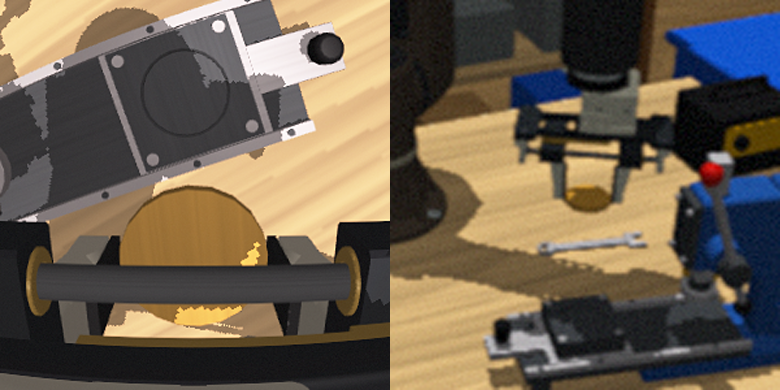

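The disc is held level, with the recess visible in the same view. My fit's score is saturated by the clip, so I'll refine it.

```bash
sed -i 's/-10,10/-80,80/' fit.py
python3 - <<'E'
from fit import *
s=r.get_state()
for nm,E in (('w8',None),('w2','c2.npy')):
    c=r.get_calibration('wrist');c=dict(c)
    if E: c['extrinsics']=np.load(E)
    im=cv2.imread(f'pics/{nm}.png')
    for b in (.6,1.2):
        f=fitring(im,c,(.489,.132),[.0305,.031,.0315,.032],.08,blur=b)
        psi=np.radians(s['eef_rot'][2] if not E else -20.917);tx=np.array([np.cos(psi),np.sin(psi)]);ty=np.array([np.sin(psi),-np.cos(psi)])
        print(nm,f[1],f[2],'corr',f[2][:2]-.001*tx-.0004*ty)
g=cv2.cvtColor(cv2.imread('pics/w8.png'),cv2.COLOR_BGR2GRAY)
c=r.get_calibration('wrist');C=f=fitring(cv2.imread('pics/w8.png'),c,(.489,.132),[.031,.0315],.08)[2]
for a in range(0,360,45):
    a=np.radians(a);p=proj('wrist',[[C[0]+q*np.cos(a),C[1]+q*np.sin(a),.08] for q in np.arange(.026,.0371,.001)],c).astype(np.float32)
    print(cv2.remap(g,p[:,:1],p[:,1:],1).ravel())
im=cv2.imread('pics/w8.png');cv2.imwrite('pics/w8z.png',cv2.resize(im[80:300,200:360],(436,600),interpolation=2))
E
```

```text
w8 19.066282272338867 [0.49106851 0.13056738 0.03089448] corr [0.49041067 0.13142017]
w8 12.541441917419434 [0.49110205 0.13059976 0.0309344 ] corr [0.49044421 0.13145255]
w2 13.386754035949707 [0.49099426 0.13051233 0.03095513] corr [0.49020296 0.13124298]
w2 8.79025936126709 [0.49092132 0.13055359 0.03105292] corr [0.49013003 0.13128424]
[63 63 63 64 53 45 54 65 63 62 62 62]
[63 63 64 63 52 44 52 62 62 61 62 62]
[63 63 63 61 51 46 51 60 62 60 59 58]
[59 60 59 62 57 47 54 61 60 62 62 62]
[62 63 63 62 55 47 53 63 62 60 61 60]
[63 61 63 63 55 47 52 60 63 63 62 62]
[112 111 111 117  78  66  89 110 114 112 110 108]
[ 71 104 117  83  83  72  87 113 112 111 112 111]
```

Emit:
servo_tool(targets=[{"dx":0.6,"dy":-0.3,"dz":0,"spin":-0.12,"grip":0},{"dx":1.2,"dy":-0.6,"dz":0,"spin":-0.24,"grip":0},{"dx":1.9,"dy":-0.9,"dz":0,"spin":-0.36,"grip":0},{"dx":2.6,"dy":-1.2,"dz":-1,"spin":-0.48,"grip":0},{"dx":3.3,"dy":-1.6,"dz":-2.5,"spin":-0.6,"grip":0},{"dx":4,"dy":-2,"dz":-4,"spin":-0.72,"grip":0},{"dx":4.7,"dy":-2.3,"dz":-6,"spin":-0.84,"grip":0},{"dx":5.2,"dy":-2.6,"dz":-8,"spin":-0.96,"grip":0},{"dx":5.7,"dy":-2.78,"dz":-9.5,"spin":-1.08,"grip":0},{"dx":5.7,"dy":-2.78,"dz":-10.5,"spin":-1.2,"grip":0}])

```text
time_s: 19.65
tcp_pos: [0.4907, 0.1306, 0.1197]
eef_rot: [179.9, -0.1, -99.7]
contact_force: [-0.0, 0.6, -2.1]
gripper_width: 0.0587
```

Emit:
servo_tool(targets=[{"dx":0,"dy":0,"dz":0,"spin":-0.04,"grip":0},{"dx":0,"dy":0,"dz":-0.5,"spin":-0.04,"grip":0},{"dx":0,"dy":0,"dz":-1,"spin":-0.04,"grip":0},{"dx":0,"dy":0,"dz":-1.5,"spin":-0.04,"grip":0},{"dx":0,"dy":0,"dz":-2,"spin":-0.04,"grip":0},{"dx":0,"dy":0,"dz":-2.5,"spin":-0.04,"grip":0},{"dx":0,"dy":0,"dz":-2.5,"spin":-0.04,"grip":0},{"dx":0,"dy":0,"dz":-2.5,"spin":-0.04,"grip":0},{"dx":0,"dy":0,"dz":-2.5,"spin":-0.04,"grip":0},{"dx":0,"dy":0,"dz":-2.5,"spin":-0.04,"grip":0}])

```text
time_s: 20.48
tcp_pos: [0.4907, 0.1322, 0.0969]
eef_rot: [-180.0, 0.0, -101.5]
contact_force: [0.6, -0.3, -1.9]
gripper_width: 0.059
```

Emit:
servo_tool(targets=[{"dx":-0.04,"dy":-0.08,"dz":-0.3,"spin":0,"grip":0},{"dx":-0.04,"dy":-0.08,"dz":-0.7,"spin":0,"grip":0},{"dx":-0.04,"dy":-0.08,"dz":-1,"spin":0,"grip":0},{"dx":-0.04,"dy":-0.08,"dz":-1.2,"spin":0,"grip":0},{"dx":-0.04,"dy":-0.08,"dz":-1.3,"spin":0,"grip":0},{"dx":-0.04,"dy":-0.08,"dz":-1.35,"spin":0,"grip":0},{"dx":-0.04,"dy":-0.08,"dz":-1.4,"spin":0,"grip":0},{"dx":-0.04,"dy":-0.08,"dz":-1.45,"spin":0,"grip":0},{"dx":-0.04,"dy":-0.08,"dz":-1.45,"spin":0,"grip":0},{"dx":-0.04,"dy":-0.08,"dz":-1.45,"spin":0,"grip":0}])

```text
time_s: 21.32
tcp_pos: [0.4905, 0.1315, 0.0821]
eef_rot: [-180.0, 0.0, -101.5]
contact_force: [1.5, 0.7, -1.8]
gripper_width: 0.0588
```

Emit:
servo_tool(targets=[{"dx":0,"dy":0,"dz":-0.05,"spin":0,"grip":0},{"dx":0,"dy":0,"dz":-0.1,"spin":0,"grip":0},{"dx":0,"dy":0,"dz":-0.13,"spin":0,"grip":0},{"dx":0,"dy":0,"dz":-0.13,"spin":0,"grip":0},{"dx":0,"dy":0,"dz":-0.13,"spin":0,"grip":0},{"dx":0,"dy":0,"dz":-0.13,"spin":0,"grip":0},{"dx":0,"dy":0,"dz":-0.13,"spin":0,"grip":0},{"dx":0,"dy":0,"dz":-0.13,"spin":0,"grip":0},{"dx":0,"dy":0,"dz":-0.13,"spin":0,"grip":0},{"dx":0,"dy":0,"dz":-0.13,"spin":0,"grip":0}])

```text
time_s: 22.15
tcp_pos: [0.4904, 0.1314, 0.0809]
eef_rot: [-180.0, 0.0, -101.5]
contact_force: [4.8, 0.7, 0.4]
gripper_width: 0.0587
```

Contact force is +4.8 N in x, so the disc is touching the −x chamfer. I'll ease it +0.6 mm in x and then release.

Emit:
servo_tool(targets=[{"dx":0.03,"dy":0,"dz":0,"spin":0,"grip":0},{"dx":0.06,"dy":0,"dz":0,"spin":0,"grip":0},{"dx":0.06,"dy":0,"dz":0,"spin":0,"grip":0},{"dx":0.06,"dy":0,"dz":0,"spin":0,"grip":0},{"dx":0.06,"dy":0,"dz":0,"spin":0,"grip":0},{"dx":0.06,"dy":0,"dz":0,"spin":0,"grip":0},{"dx":0.06,"dy":0,"dz":0,"spin":0,"grip":0},{"dx":0.06,"dy":0,"dz":0,"spin":0,"grip":0},{"dx":0.06,"dy":0,"dz":0,"spin":0,"grip":0},{"dx":0.06,"dy":0,"dz":0,"spin":0,"grip":0}])

```text
time_s: 22.98
tcp_pos: [0.4906, 0.1311, 0.0807]
eef_rot: [180.0, -0.0, -101.5]
contact_force: [1.7, 2.8, 0.2]
gripper_width: 0.0589
```

Emit:
servo_tool(targets=[{"dx":0.02,"dy":0.03,"dz":0,"spin":0,"grip":0},{"dx":0.02,"dy":0.03,"dz":0,"spin":0,"grip":0},{"dx":0.02,"dy":0.03,"dz":0,"spin":0,"grip":80},{"dx":0.02,"dy":0.03,"dz":0,"spin":0,"grip":80},{"dx":0.02,"dy":0.03,"dz":0,"spin":0,"grip":80},{"dx":0.02,"dy":0.03,"dz":0,"spin":0,"grip":80},{"dx":0.02,"dy":0.03,"dz":1,"spin":0,"grip":80},{"dx":0.02,"dy":0.03,"dz":3,"spin":0,"grip":80},{"dx":0.02,"dy":0.03,"dz":6,"spin":0,"grip":80},{"dx":0.02,"dy":0.03,"dz":9,"spin":0,"grip":80}])

```text
time_s: 23.82
tcp_pos: [0.4902, 0.1309, 0.1719]
eef_rot: [179.9, -0.1, -101.5]
contact_force: [0.5, 0.9, 0.9]
gripper_width: 0.0702
```

Run:
```python
from h import *
im=r.capture('wrist')
s=r.get_state();c=r.get_calibration('wrist');im=r.capture('wrist');cv2.imwrite('pics/w9.png',im);np.save('c9.npy',c['extrinsics'])
print(s['time_s'],s['tcp_pos'],s['contact_force'])
a=r.capture('side');b=r.capture('scene');cv2.imwrite('pics/side9.png',a);cv2.imwrite('pics/scene9.png',b)
p=proj('side',[[.49,.131,.08]])[0].astype(int);q=proj('scene',[[.49,.131,.08]])[0].astype(int)
f=lambda i,p:cv2.resize(i[p[1]-40:p[1]+40,p[0]-50:p[0]+50],(400,320),interpolation=2)
cv2.imwrite('pics/v9.png',np.hstack([f(a,p),f(b,q)]))
```

```text
23.8667 [0.49351763 0.13230505 0.17864555] [2.89046022 1.2625094  7.02693801]
```

View pics/v9.png

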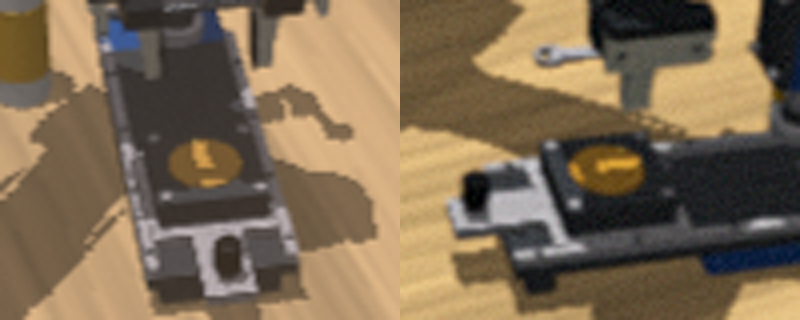

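The blank looks flat in the recess from both sides. I'll confirm by tapping its centre gently with shut fingers; a seated top should be at z=0.082.

Emit:
servo_tool(targets=[{"dx":0,"dy":0,"dz":0,"spin":0,"grip":0},{"dx":0,"dy":0,"dz":-1,"spin":0,"grip":0},{"dx":0,"dy":0,"dz":-2,"spin":0,"grip":0},{"dx":0,"dy":0,"dz":-3,"spin":0,"grip":0},{"dx":0,"dy":0,"dz":-4,"spin":0,"grip":0},{"dx":0,"dy":0,"dz":-5,"spin":0,"grip":0},{"dx":0,"dy":0,"dz":-6,"spin":0,"grip":0},{"dx":0,"dy":0,"dz":-7,"spin":0,"grip":0},{"dx":0,"dy":0,"dz":-7.8,"spin":0,"grip":0},{"dx":0,"dy":0,"dz":-8.2,"spin":0,"grip":0}])

```text
time_s: 24.85
tcp_pos: [0.4903, 0.1311, 0.0872]
eef_rot: [179.9, -0.1, -101.5]
contact_force: [-0.2, -0.0, -0.0]
gripper_width: 0.0092
```

Emit:
servo_tool(targets=[{"dx":0,"dy":0,"dz":0,"spin":0,"grip":0},{"dx":0,"dy":0,"dz":-0.1,"spin":0,"grip":0},{"dx":0,"dy":0,"dz":-0.2,"spin":0,"grip":0},{"dx":0,"dy":0,"dz":-0.3,"spin":0,"grip":0},{"dx":0,"dy":0,"dz":-0.4,"spin":0,"grip":0},{"dx":0,"dy":0,"dz":-0.5,"spin":0,"grip":0},{"dx":0,"dy":0,"dz":-0.6,"spin":0,"grip":0},{"dx":0,"dy":0,"dz":-0.6,"spin":0,"grip":0},{"dx":0,"dy":0,"dz":-0.6,"spin":0,"grip":0},{"dx":0,"dy":0,"dz":-0.6,"spin":0,"grip":0}])

```text
time_s: 25.68
tcp_pos: [0.4909, 0.1315, 0.0828]
eef_rot: [-180.0, 0.0, -101.5]
contact_force: [-0.5, -0.3, 0.2]
gripper_width: 0.0003
```

Emit:
servo_tool(targets=[{"dx":0,"dy":0,"dz":-0.03,"spin":0,"grip":0},{"dx":0,"dy":0,"dz":-0.06,"spin":0,"grip":0},{"dx":0,"dy":0,"dz":-0.09,"spin":0,"grip":0},{"dx":0,"dy":0,"dz":-0.12,"spin":0,"grip":0},{"dx":0,"dy":0,"dz":-0.14,"spin":0,"grip":0},{"dx":0,"dy":0,"dz":-0.14,"spin":0,"grip":0},{"dx":0,"dy":0,"dz":-0.14,"spin":0,"grip":0},{"dx":0,"dy":0,"dz":-0.14,"spin":0,"grip":0},{"dx":0,"dy":0,"dz":-0.14,"spin":0,"grip":0},{"dx":0,"dy":0,"dz":-0.14,"spin":0,"grip":0}])

```text
time_s: 26.52
tcp_pos: [0.4909, 0.1315, 0.0823]
eef_rot: [-180.0, 0.0, -101.5]
contact_force: [-3.8, -0.8, 10.0]
gripper_width: 0.0004
```

The blank's top is at z≈0.082 with 10 N on it, so it is seated on the bottom. Next is the knob.

Emit:
servo_tool(targets=[{"dx":0,"dy":0,"dz":1.5,"spin":0,"grip":0},{"dx":0,"dy":0,"dz":4,"spin":0,"grip":0},{"dx":-0.6,"dy":-3,"dz":4,"spin":0,"grip":65},{"dx":-1.3,"dy":-6.5,"dz":4,"spin":0,"grip":65},{"dx":-2,"dy":-9.5,"dz":4,"spin":0,"grip":65},{"dx":-2.25,"dy":-10.6,"dz":4,"spin":0,"grip":65},{"dx":-2.25,"dy":-10.6,"dz":4,"spin":0,"grip":65},{"dx":-2.25,"dy":-10.6,"dz":4,"spin":0,"grip":65},{"dx":-2.25,"dy":-10.6,"dz":3.5,"spin":0,"grip":65},{"dx":-2.25,"dy":-10.6,"dz":2.5,"spin":0,"grip":65}])

```text
time_s: 27.35
tcp_pos: [0.4697, 0.0266, 0.1069]
eef_rot: [-179.9, 0.1, -101.5]
contact_force: [-0.4, 0.6, -1.3]
gripper_width: 0.0482
```

Emit:
servo_tool(targets=[{"dx":0,"dy":0,"dz":-1,"spin":0,"grip":65},{"dx":0,"dy":0,"dz":-2,"spin":0,"grip":65},{"dx":0,"dy":0,"dz":-3,"spin":0,"grip":65},{"dx":0,"dy":0,"dz":-3.7,"spin":0,"grip":65},{"dx":0,"dy":0,"dz":-4,"spin":0,"grip":65},{"dx":0,"dy":0,"dz":-4,"spin":0,"grip":0},{"dx":0,"dy":0,"dz":-4,"spin":0,"grip":0},{"dx":0,"dy":0,"dz":-4,"spin":0,"grip":0},{"dx":0,"dy":0,"dz":-4,"spin":0,"grip":0},{"dx":0,"dy":0,"dz":-4,"spin":0,"grip":0}], squeeze=12)

```text
time_s: 28.18
tcp_pos: [0.4686, 0.0256, 0.0668]
eef_rot: [-180.0, 0.0, -101.5]
contact_force: [-0.0, -0.2, 1.3]
gripper_width: 0.0295
```

Emit:
servo_tool(targets=[{"dx":0,"dy":0,"dz":0,"spin":0,"grip":0},{"dx":0,"dy":0,"dz":0,"spin":0,"grip":0},{"dx":0.1,"dy":0.49,"dz":0,"spin":0,"grip":0},{"dx":0.28,"dy":1.37,"dz":0,"spin":0,"grip":0},{"dx":0.49,"dy":2.45,"dz":0,"spin":0,"grip":0},{"dx":0.71,"dy":3.53,"dz":0,"spin":0,"grip":0},{"dx":0.93,"dy":4.61,"dz":0,"spin":0,"grip":0},{"dx":1.15,"dy":5.69,"dz":0,"spin":0,"grip":0},{"dx":1.36,"dy":6.77,"dz":0,"spin":0,"grip":0},{"dx":1.58,"dy":7.84,"dz":0,"spin":0,"grip":0}])

```text
time_s: 29.02
tcp_pos: [0.4859, 0.1044, 0.0669]
eef_rot: [-179.8, 0.0, -101.5]
contact_force: [8.3, -5.3, -4.7]
gripper_width: 0.0236
```

Emit:
servo_tool(targets=[{"dx":0.35,"dy":1.05,"dz":0,"spin":0,"grip":0},{"dx":0.58,"dy":2.1,"dz":0,"spin":0,"grip":0},{"dx":0.82,"dy":3.15,"dz":0,"spin":0,"grip":0},{"dx":1.05,"dy":4.2,"dz":0,"spin":0,"grip":0},{"dx":1.28,"dy":5.25,"dz":0,"spin":0,"grip":0},{"dx":1.48,"dy":6.1,"dz":0,"spin":0,"grip":0},{"dx":1.63,"dy":6.8,"dz":0,"spin":0,"grip":0},{"dx":1.75,"dy":7.3,"dz":0,"spin":0,"grip":0},{"dx":1.83,"dy":7.7,"dz":0,"spin":0,"grip":0},{"dx":1.9,"dy":8.0,"dz":0,"spin":0,"grip":0}])

```text
time_s: 29.85
tcp_pos: [0.5019, 0.1825, 0.0667]
eef_rot: [179.9, -0.2, -101.5]
contact_force: [-0.9, -17.2, 10.7]
gripper_width: 0.0237
```

The table is at its stop: it travelled 160.4 mm and shows −17 N along the push. I'll release the knob and go to the lever ball, expected at about (0.597, 0.221, 0.336).

Emit:
servo_tool(targets=[{"dx":0,"dy":0,"dz":0,"spin":0,"grip":65},{"dx":0,"dy":0,"dz":0,"spin":0,"grip":65},{"dx":0,"dy":0,"dz":0,"spin":0,"grip":65},{"dx":0,"dy":0,"dz":1.5,"spin":0,"grip":65},{"dx":0,"dy":0,"dz":5,"spin":0,"grip":65},{"dx":-0.4,"dy":-2,"dz":8.5,"spin":0,"grip":65},{"dx":-0.8,"dy":-3.9,"dz":12,"spin":0,"grip":65},{"dx":-0.8,"dy":-3.9,"dz":16,"spin":0,"grip":65},{"dx":-0.8,"dy":-3.9,"dz":20,"spin":0,"grip":65},{"dx":-0.8,"dy":-3.9,"dz":24,"spin":0,"grip":65}])

```text
time_s: 30.68
tcp_pos: [0.4947, 0.1444, 0.3086]
eef_rot: [-180.0, 0.1, -101.5]
contact_force: [1.9, 0.4, 0.2]
gripper_width: 0.0567
```

Emit:
servo_tool(targets=[{"dx":0,"dy":0,"dz":3,"spin":0,"grip":65},{"dx":0.5,"dy":0,"dz":6,"spin":0,"grip":65},{"dx":2,"dy":0.5,"dz":8,"spin":0,"grip":65},{"dx":4,"dy":1.5,"dz":8,"spin":0,"grip":65},{"dx":6,"dy":3,"dz":8,"spin":0,"grip":65},{"dx":8,"dy":4.4,"dz":8,"spin":0,"grip":65},{"dx":8,"dy":4.4,"dz":8,"spin":0,"grip":65},{"dx":8,"dy":4.4,"dz":8,"spin":0,"grip":65},{"dx":8,"dy":4.4,"dz":8,"spin":0,"grip":65},{"dx":8,"dy":4.4,"dz":8,"spin":0,"grip":65}])

```text
time_s: 31.52
tcp_pos: [0.5748, 0.1887, 0.3867]
eef_rot: [-180.0, 0.0, -101.5]
contact_force: [-0.5, 0.3, 1.3]
gripper_width: 0.0569
```

Run:
```python
from h import *
s=r.get_state();c=r.get_calibration('wrist');im=r.capture('wrist')
print(s['time_s'],s['tcp_pos'],s['eef_rot'],s['gripper_width'])
print(proj('wrist',[[.597,.221,.336],s['tcp_pos']],c))
def red(i):
    h=cv2.cvtColor(i,cv2.COLOR_BGR2HSV);m=(((h[...,0]<6)|(h[...,0]>174))&(h[...,1]>150)&(h[...,2]>80)).astype(np.uint8)
    n,l,st,ce=cv2.connectedComponentsWithStats(m);return [(st[k].tolist(),ce[k].round(1).tolist()) for k in range(1,n) if st[k][4]>15]
print(red(im))
for n in('side','scene'):
    a=r.capture(n);cv2.imwrite(f'pics/{n}10.png',a);p=proj(n,[[.597,.221,.336]])[0];print(n,p,[x for x in red(a) if abs(x[1][0]-p[0])+abs(x[1][1]-p[1])<40])
    if n=='scene': L=a
cv2.imwrite('pics/w10.png',im)
q=proj('side',[[.53,.2,.15]])[0].astype(int);S=cv2.imread('pics/side10.png')[q[1]-75:q[1]+75,q[0]-75:q[0]+75]
q=proj('scene',[[.53,.2,.15]])[0].astype(int);L=L[q[1]-75:q[1]+75,q[0]-75:q[0]+75]
cv2.imwrite('pics/v10.png',np.hstack([cv2.resize(S,(400,400),interpolation=2),cv2.resize(L,(400,400),interpolation=2)]))
```

```text
31.5167 [0.57477494 0.18865566 0.38665639] [-1.79986450e+02  2.06893999e-02 -1.01514921e+02] 0.0569119893959109
[[256.41594583 278.61406415]
 [277.78855677 260.71200208]]
[([0, 0, 131, 246, 13757], [38.1, 131.7]), ([136, 211, 8, 19, 24], [139.5, 220.4]), ([245, 259, 26, 5, 91], [257.8, 261.5]), ([250, 294, 16, 3, 31], [257.5, 294.6]), ([0, 402, 7, 18, 73], [2.0, 411.7])]
side [282.80447706 126.32042549] [([284, 94, 8, 3, 19], [287.6, 95.1]), ([285, 100, 6, 12, 57], [287.3, 104.8]), ([280, 122, 7, 9, 46], [282.9, 126.2])]
scene [372.79604398 177.44605319] [([370, 174, 9, 8, 49], [373.9, 177.1])]
```

View pics/v10.png

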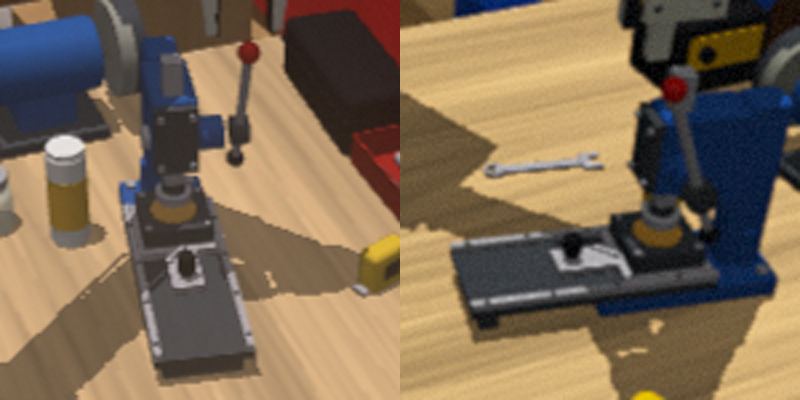

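The table is home with the blank in it, and the ball matches its predicted position within 1 px in both views. Now the ball grasp.

Emit:
servo_tool(targets=[{"dx":1,"dy":1.6,"dz":0,"spin":0,"grip":65},{"dx":2.2,"dy":3.2,"dz":0,"spin":0,"grip":65},{"dx":2.2,"dy":3.2,"dz":-1.5,"spin":0,"grip":65},{"dx":2.2,"dy":3.2,"dz":-3.5,"spin":0,"grip":65},{"dx":2.2,"dy":3.2,"dz":-5.5,"spin":0,"grip":65},{"dx":2.2,"dy":3.2,"dz":-7,"spin":0,"grip":65},{"dx":2.2,"dy":3.2,"dz":-7.2,"spin":0,"grip":65},{"dx":2.2,"dy":3.2,"dz":-7.2,"spin":0,"grip":0},{"dx":2.2,"dy":3.2,"dz":-7.2,"spin":0,"grip":0},{"dx":2.2,"dy":3.2,"dz":-7.2,"spin":0,"grip":0}], squeeze=20)

```text
time_s: 32.5
tcp_pos: [0.5977, 0.2211, 0.3161]
eef_rot: [-179.9, 0.1, -101.5]
contact_force: [0.5, -0.0, -0.1]
gripper_width: 0.0426
```

Emit:
servo_tool(targets=[{"dx":0,"dy":0,"dz":0,"spin":0,"grip":0},{"dx":0,"dy":0,"dz":0,"spin":0,"grip":0},{"dx":0,"dy":0,"dz":0,"spin":0,"grip":0},{"dx":0,"dy":0,"dz":0,"spin":0,"grip":0},{"dx":0,"dy":0,"dz":0,"spin":0,"grip":0},{"dx":0,"dy":0,"dz":0,"spin":0,"grip":0},{"dx":0,"dy":0,"dz":0,"spin":0,"grip":0},{"dx":0,"dy":0,"dz":0,"spin":0,"grip":0},{"dx":0,"dy":0,"dz":0,"spin":0,"grip":0},{"dx":0,"dy":0,"dz":0,"spin":0,"grip":0}])

```text
time_s: 33.33
tcp_pos: [0.5967, 0.221, 0.3152]
eef_rot: [180.0, 0.0, -101.5]
contact_force: [-5.9, 1.9, 5.8]
gripper_width: 0.0262
```

Run:
```python
import numpy as np
X=np.array([.2079,.9781])
for t in np.arange(0.1,1.31,.1):
    f=np.radians(70)-t;f0=np.radians(70)
    dx=-.15*(np.cos(f)-np.cos(f0));print(round(t,1),(dx*X*100).round(2),round(15*(np.sin(f)-np.sin(f0)),2))
```

```text
0.1 [-0.29 -1.35] -0.58
0.2 [-0.56 -2.64] -1.3
0.3 [-0.82 -3.85] -2.15
0.4 [-1.06 -4.97] -3.11
0.5 [-1.27 -6.  ] -4.19
0.6 [-1.47 -6.91] -5.36
0.7 [-1.64 -7.7 ] -6.62
0.8 [-1.78 -8.37] -7.96
0.9 [-1.89 -8.9 ] -9.35
1.0 [-1.98 -9.29] -10.8
1.1 [-2.03 -9.54] -12.27
1.2 [-2.05 -9.65] -13.77
1.3 [-2.04 -9.61] -15.27
```

Emit:
servo_tool(targets=[{"dx":-0.14,"dy":-0.67,"dz":-0.27,"spin":0,"grip":0},{"dx":-0.29,"dy":-1.35,"dz":-0.58,"spin":0,"grip":0},{"dx":-0.56,"dy":-2.64,"dz":-1.3,"spin":0,"grip":0},{"dx":-0.82,"dy":-3.85,"dz":-2.15,"spin":0,"grip":0},{"dx":-1.06,"dy":-4.97,"dz":-3.11,"spin":0,"grip":0},{"dx":-1.27,"dy":-6.0,"dz":-4.19,"spin":0,"grip":0},{"dx":-1.47,"dy":-6.91,"dz":-5.36,"spin":0,"grip":0},{"dx":-1.64,"dy":-7.7,"dz":-6.62,"spin":0,"grip":0},{"dx":-1.78,"dy":-8.37,"dz":-7.96,"spin":0,"grip":0},{"dx":-1.89,"dy":-8.9,"dz":-9.35,"spin":0,"grip":0}], squeeze=25)

```text
time_s: 34.17
tcp_pos: [0.5783, 0.1313, 0.2215]
eef_rot: [-179.9, 0.0, -101.5]
contact_force: [-2.9, 1.6, 4.5]
gripper_width: 0.0265
```

Emit:
servo_tool(targets=[{"dx":-0.05,"dy":-0.2,"dz":-0.7,"spin":0,"grip":0},{"dx":-0.09,"dy":-0.39,"dz":-1.45,"spin":0,"grip":0},{"dx":-0.12,"dy":-0.52,"dz":-2.2,"spin":0,"grip":0},{"dx":-0.14,"dy":-0.64,"dz":-2.9,"spin":0,"grip":0},{"dx":-0.15,"dy":-0.7,"dz":-3.5,"spin":0,"grip":0},{"dx":-0.16,"dy":-0.74,"dz":-4,"spin":0,"grip":0},{"dx":-0.16,"dy":-0.75,"dz":-4.4,"spin":0,"grip":0},{"dx":-0.16,"dy":-0.75,"dz":-4.6,"spin":0,"grip":0},{"dx":-0.16,"dy":-0.75,"dz":-4.8,"spin":0,"grip":0},{"dx":-0.16,"dy":-0.75,"dz":-4.8,"spin":0,"grip":0}])

```text
time_s: 35.0
tcp_pos: [0.5769, 0.1239, 0.1753]
eef_rot: [-179.9, -0.0, -101.5]
contact_force: [-9.4, -5.0, 20.2]
gripper_width: 0.0264
```

Emit:
servo_tool(targets=[{"dx":0,"dy":0,"dz":-0.2,"spin":0,"grip":0},{"dx":0,"dy":0,"dz":-0.2,"spin":0,"grip":0},{"dx":0,"dy":0,"dz":-0.2,"spin":0,"grip":0},{"dx":0,"dy":0.05,"dz":0.9,"spin":0,"grip":0},{"dx":0.02,"dy":0.11,"dz":1.88,"spin":0,"grip":0},{"dx":0.07,"dy":0.36,"dz":3.35,"spin":0,"grip":0},{"dx":0.16,"dy":0.75,"dz":4.8,"spin":0,"grip":0},{"dx":0.27,"dy":1.28,"dz":6.19,"spin":0,"grip":0},{"dx":0.41,"dy":1.95,"dz":7.53,"spin":0,"grip":0},{"dx":0.58,"dy":2.74,"dz":8.79,"spin":0,"grip":0}])

```text
time_s: 35.83
tcp_pos: [0.5827, 0.153, 0.2613]
eef_rot: [-180.0, 0.1, -101.5]
contact_force: [1.3, 3.4, -0.8]
gripper_width: 0.0263
```

Emit:
servo_tool(targets=[{"dx":0.2,"dy":0.91,"dz":1.17,"spin":0,"grip":0},{"dx":0.41,"dy":1.94,"dz":2.25,"spin":0,"grip":0},{"dx":0.65,"dy":3.06,"dz":3.21,"spin":0,"grip":0},{"dx":0.91,"dy":4.27,"dz":4.06,"spin":0,"grip":0},{"dx":1.18,"dy":5.56,"dz":4.78,"spin":0,"grip":0},{"dx":1.32,"dy":6.24,"dz":5.09,"spin":0,"grip":0},{"dx":1.47,"dy":6.91,"dz":5.36,"spin":0,"grip":0},{"dx":1.47,"dy":6.91,"dz":5.36,"spin":0,"grip":0},{"dx":1.47,"dy":6.91,"dz":5.36,"spin":0,"grip":0},{"dx":1.47,"dy":6.91,"dz":5.36,"spin":0,"grip":0}])

```text
time_s: 36.67
tcp_pos: [0.5966, 0.2208, 0.3132]
eef_rot: [179.9, -0.0, -101.5]
contact_force: [-2.4, -0.2, -3.9]
gripper_width: 0.0263
```

Back up at the start pose. I'll open, lift clear and retreat.

Emit:
servo_tool(targets=[{"dx":0,"dy":0,"dz":0,"spin":0,"grip":60},{"dx":0,"dy":0,"dz":0,"spin":0,"grip":60},{"dx":0,"dy":0,"dz":0,"spin":0,"grip":60},{"dx":0,"dy":0,"dz":0,"spin":0,"grip":60},{"dx":0,"dy":0,"dz":1,"spin":0,"grip":60},{"dx":0,"dy":0,"dz":3,"spin":0,"grip":60},{"dx":0,"dy":0,"dz":5.5,"spin":0,"grip":60},{"dx":0,"dy":0,"dz":7.5,"spin":0,"grip":60},{"dx":0,"dy":-2,"dz":8,"spin":0,"grip":60},{"dx":0,"dy":-5,"dz":8,"spin":0,"grip":60}])

```text
time_s: 37.5
tcp_pos: [0.5981, 0.1723, 0.3972]
eef_rot: [-179.8, 0.1, -101.4]
contact_force: [0.5, -0.9, -0.7]
gripper_width: 0.0524
```

Emit:
servo_tool(targets=[{"dx":0,"dy":-3,"dz":0,"spin":0,"grip":60},{"dx":0,"dy":-6,"dz":0,"spin":0,"grip":60},{"dx":0,"dy":-9,"dz":0,"spin":0,"grip":60},{"dx":0,"dy":-12,"dz":0,"spin":0,"grip":60},{"dx":0,"dy":-14,"dz":0,"spin":0,"grip":60},{"dx":0,"dy":-14,"dz":0,"spin":0,"grip":60},{"dx":0,"dy":-14,"dz":0,"spin":0,"grip":60},{"dx":0,"dy":-14,"dz":0,"spin":0,"grip":60},{"dx":0,"dy":-14,"dz":0,"spin":0,"grip":60},{"dx":0,"dy":-14,"dz":0,"spin":0,"grip":60}])

```text
time_s: 38.33
tcp_pos: [0.5973, 0.0318, 0.3945]
eef_rot: [-180.0, 0.0, -101.5]
contact_force: [-1.0, -0.3, -0.1]
gripper_width: 0.0525
```

Run:
```python
from h import *
s=r.get_state();print(s['time_s'],s['tcp_pos'],s['contact_force'])
def red(i):
    h=cv2.cvtColor(i,cv2.COLOR_BGR2HSV);m=(((h[...,0]<6)|(h[...,0]>174))&(h[...,1]>150)&(h[...,2]>80)).astype(np.uint8)
    n,l,st,ce=cv2.connectedComponentsWithStats(m);return [ce[k].round(1).tolist() for k in range(1,n) if st[k][4]>15]
V=[]
for n in('side','scene'):
    a=r.capture(n);cv2.imwrite(f'pics/{n}11.png',a);p=proj(n,[[.597,.221,.336]])[0];print(n,p,[x for x in red(a) if abs(x[0]-p[0])+abs(x[1]-p[1])<40])
    q=proj(n,[[.53,.2,.15]])[0].astype(int);V.append(cv2.resize(a[q[1]-60:q[1]+90,q[0]-75:q[0]+75],(400,400),interpolation=2))
cv2.imwrite('pics/v11.png',np.hstack(V))
```

```text
38.3333 [0.5972868  0.0317878  0.39446763] [-0.9979143  -0.32858393 -0.12992005]
side [282.80447706 126.32042549] [[283.7, 127.3]]
scene [372.79604398 177.44605319] [[373.7, 177.2]]
```

View pics/v11.png

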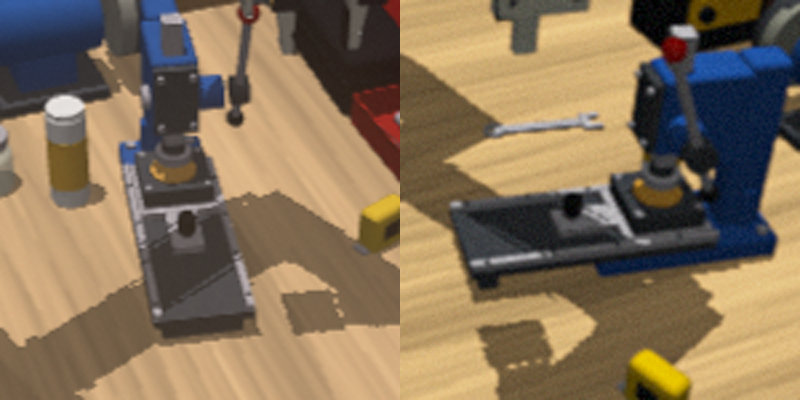

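```bash
python3 -c "
from plant import r
print(r.close_job(), r.get_state()['time_s'])"
```

```text
the job is handed in; nothing more can be done
the job is handed in; nothing more can be done
```

The job is handed in at about 38 s of the 72 s allowed; closing it gave no verdict. I did every step in order, and as far as I could check each one worked.

**What I did**
- I took the brass blank from the middle slot, stood it on the bench and tipped it flat with one finger.
- I centred it with grips along two directions, took it across its rim and lowered it level into the recess.
- I then pushed the table home, pulled the handle to its stop, brought it back up in the grip and backed the arm clear.

**What the checks showed**
- **Blank seated:** a light press with shut fingers met the blank's top at z = 0.0823 m with about 10 N. A seated blank should be at 0.082.
- **Table home:** it travelled 160.4 mm and pushed back with about 17 N. The knob looked to be in the same place in the pictures before and after pressing.
- **Handle down:** the grip moved down 140 mm (138 mm expected) and met about 20 N. I could not confirm this by camera.
- **Handle back up:** the ball is within about 1.5 px of its expected place in both outside views. The last pictures show the arm clear of the press and the blank in the die.

**What went wrong or disagreed**
- My first move call was refused because fields were missing.
- The first rim grip was too high, so I redid it lower. Even then the width read 59.0 mm on a 60 mm disc.
- Lowering into the die, the blank touched the chamfer with about 5 N sideways, so I shifted it 0.6 mm before release.
- My first circle fits put the blank and the recess several mm off, so I redid them. The press's angle came out as 78.0° from the table push, against 78.6° from the image.
- I did not measure the other blanks or the loose items again at the end.

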